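# Load sample tubes into the disinfection chest and start it

### The arm

A 6-joint arm with a two-finger parallel gripper is mounted at the origin on the work surface. World frame = base frame: x ahead of the robot, y to its left, z up, the work surface at z = 0. Lengths are in mm, angles in rad, forces in N, time in s.
With the tool pointing down it reaches from about 200 to 875 mm from the base axis. Payload 3.4 kg.
Tool frame: the origin (TCP) lies at the very end of the fingers, on their centre line; the grasp point (between the pads) lies 19 mm behind it; z points along the fingers, y is the line along which they close (so a half turn about z gives the same grasp; the last joint's range is limited). The gripper opens to 94 mm and grips with 3 to 60 N. Pads are 16 mm wide; open, the fingers measure 119 mm over their backs; the gripper's body (75 mm by 177 mm) begins 78 mm behind the grasp point.
Start: joints at [-1.282, 0.276, 1.505, -0, 1.361, -0.121], TCP at [229.098, -527.427, 205.493] pointing down, gripper open.
Joint ranges: [-2.89, 2.89], [-0.75, 2.08], [0.22, 2.7], [-1.18, 4.32], [0.11, 2.71], [-2.7, 2.7]. Speed limits (rad/s): [2.57, 2.57, 3.14, 3.14, 3.14, 3.14].

### API

Orientations are given as [roll, pitch, yaw] about the fixed x, y, z axes, in that order (R = Rz(yaw) Ry(pitch) Rx(roll)).
In Python, from bench import monitor, eyes, ticket gives the robot as it stands.
- The arm moves only by the shell command python3 -m pendant 'ROWS' [FORCE]. ROWS is JSON, a list of rows, each an object of numbers: "dx", "dy", "dz": the shift along the tool's x, y, z in mm; "ax", "ay", "az": the turn, a rotation vector about the tool's x, y, z in degrees; "gripper": the finger opening in mm, from 0 to 94. In form: [{"dx": .., "dy": .., "dz": .., "ax": .., "ay": .., "az": .., "gripper": ..}, ...]. A call has 1 to 10 rows; each row shifts and turns the commanded pose from where the row before left it, along the tool's axes as they then stand; what a row does not reach is not made up. A row lasts 1/8 s, in which the tool goes at most 62.5 mm and 10.7 degrees, less where a joint would pass 70% of its speed; a pose out of reach is approached as far as the arm can. A call is refused whole if a number of a shift passes 62.5 or a number of a turn 10.7, either way. A call with a gripper value outside its range is refused whole. The fingers move at their own pace and stop on an object; FORCE is the grip in N (left out, the last holds). Time passes only in rows, so rows that do not move let the fingers close. It gives the time, the measured TCP pose, the force, the opening and the grip force at its end, in the units of the state.
- monitor.get_obs(): the state, without advancing time (a new reading comes with each control period).
- eyes.get_image(name): name is "side" or "top"; returns a dict with "color" (400x640x3 uint8, red, green, blue), "depth" (400x640 float32, mm along the optical axis (not along the pixel's ray), 0 where there is no reading), "mtx" (3x3 intrinsics, pixels), "R" (3x3) and "t" (3): a world point X has camera coordinates R X + t. Camera axes: x right, y down, z forward; pixel columns grow to the right and rows downward; lengths in mm; the calibration is good to about 2 mm. A picture is of the moment at which its call begins.
- ticket.close_job(): hands the job in; it is judged then, once.
Trained networks look in the newest picture that a camera, given by its name, has taken for a name from the list of things; names that differ only in an ending like _2 or _b are one class to them, and where a whole thing is asked for, a point or a joint stands for the part that bears it (a point fixed in the world has none). Each returns a list of dicts, best first, with "p" (0 to 1); they miss things now and then, are a little off and sometimes report something else, mostly with a low value. They report only what shows in the picture. A call takes as long as a camera call.
- eyes.recognise(target, camera): "location" ([column, row] as shares, 0 to 1, of the picture: columns of its width, rows of its height, amid what is visible of it).
The state is a dict: "time_s": time; "joint_pos": joint angles; "joint_velocities": joint speeds; "joint_efforts": joint torques, N m; "eef_pos": TCP position; "tool_rot": TCP orientation; "force": force on the tool from outside, world axes, zero at the start; "moment": the same for the moment, N m; "width": finger opening in mm; "grip_force": force on a finger pad.
Only numpy, scipy, OpenCV 4.12 (cv2) and the standard library are available. Lean on these libraries where they do the work, as an engineer would, in place of code of your own. Each camera call takes 0.05 s, during which the arm holds its last target. There are 200 camera calls.

### The job

Raise the lid of the disinfection chest until its folding stay locks and holds it up by itself, then pull every sample tube out of its stand and put it inside the chest's bay, standing or lying. Then break the stay at its red release bar so that the lid comes down fully shut, and only then turn the orange start knob clockwise until it clicks over to run. Do not knock over the amber bottle or the white jar.

Things in the scene. Friction and masses are not known exactly. Their poses are not given: they have to be found in the camera images.
- lid (a joint): angle of the chest's lid, 0 shut, about 1.39 rad held open by the locked stay. The lid is a white frame 270 x 217 x 12 mm with a clear pane, about 0.6 kg, hinged along its far edge (away from the robot, chest +x); it is heavily damped (1.4 N m s/rad) and, when neither held nor locked, sinks shut by itself in 2 to 6 s; lifting it takes 6 to 8 N at the handle
- stay (a joint): angle at the knee of the folding stay, 0 when folded (lid shut), 2.61 with both links straight (dead centre, lid highest), 2.73 at its stop past dead centre = locked (a spring draws it over from about 2.3 on, when the lid is within 0.03 rad of its highest). It must be brought back below about 2.2 before the lid sinks by itself
- start (a joint): angle of the start knob, 0 = off, 1.2 rad = run, growing clockwise seen from above; a detent holds it in both places (about 0.18 N m to leave, falling to nothing half-way, at 0.6); past that it clicks on to 1.2 by itself, short of it it springs back
- lid_handle (a point): middle of the blue bar handle on top of the lid near its free (robot-side) edge: a round bar 12 mm thick, 110 mm long along chest y, its axis 37 mm above the lid, on two end posts. It turns with the lid
- lid_hinge (a point): point on the lid's hinge axis, middle of its length; the axis runs along chest y. The chest's rim is 0.5 mm below it, 135 mm above the table
- release_bar (a point): point on the red release bar at the stay's knee: round, 14 mm thick, 70 mm long along chest y, out to the chest's right (-y); the point is 10 mm outward of its middle, 68 mm outside the lid's edge. It circles stay_pivot at 100 mm: locked about 190 mm above the table, shut 45 mm. Swinging it towards the robot (chest -x) and down along the circle by 35 to 70 mm, with 2 to 5 N, breaks the stay
- stay_pivot (a point): point on the axis (along chest y) about which the stay's lower link and the release bar circle, fixed on the chest, at the same chest y as release_bar
- bay (a point): centre of the inner floor of the chest's bay, chest axes (x away from the robot, y to the left at yaw 0). Fixed chest; bay is 140 mm along x, 240 mm along y, 126 mm deep, walls 15 mm thick. Open lid stands 135 mm behind this point, leaning 10 degrees from vertical towards it. On the chest's left is a grey console 90 mm high with the knob
- start_grip (a point): orange start knob, on its axis at the height to grip, 31 mm above the knob's foot; its grip is an upright bar 49 mm long along this point's x, 14 mm thick along its y, its top 7 mm above this point. It turns clockwise about the vertical
- reagent_c (a point): centre of the amber bottle, loose, 62 mm thick, 130 mm tall, upright
- jar_c (a point): centre of the white jar, loose, 68 mm thick, 100 mm tall, upright
- tube0_c (a point): centre (half-way up) of the self-standing sample tube with the red cap, loose, 116 mm long along this point's z (cap end +z); round cap 34 mm thick over the top 23 mm, clear body 29 mm thick, white hexagonal foot 37 mm thick over the lowest 12 mm; about 70 g. It stands in a fixed white stand: a cup 60 mm high, 44 mm inside, 52 mm outside (60 mm at the foot), inner floor 6 mm above the table. May be absent
- tube1_c (a point): centre (half-way up) of the self-standing sample tube with the green cap, loose, 116 mm long along this point's z (cap end +z); round cap 34 mm thick over the top 23 mm, clear body 29 mm thick, white hexagonal foot 37 mm thick over the lowest 12 mm; about 70 g. It stands in a fixed white stand: a cup 60 mm high, 44 mm inside, 52 mm outside (60 mm at the foot), inner floor 6 mm above the table. May be absent
- tube2_c (a point): centre (half-way up) of the self-standing sample tube with the yellow cap, loose, 116 mm long along this point's z (cap end +z); round cap 34 mm thick over the top 23 mm, clear body 29 mm thick, white hexagonal foot 37 mm thick over the lowest 12 mm; about 70 g. It stands in a fixed white stand: a cup 60 mm high, 44 mm inside, 52 mm outside (60 mm at the foot), inner floor 6 mm above the table. May be absent
- tube3_c (a point): centre (half-way up) of the self-standing sample tube with the blue cap, loose, 116 mm long along this point's z (cap end +z); round cap 34 mm thick over the top 23 mm, clear body 29 mm thick, white hexagonal foot 37 mm thick over the lowest 12 mm; about 70 g. It stands in a fixed white stand: a cup 60 mm high, 44 mm inside, 52 mm outside (60 mm at the foot), inner floor 6 mm above the table. May be absent

How it is judged (in metres and radians):
On the way, in this order (a step that is already met when the one before it is completed fails the run):
1. the lid is raised and its stay has locked (value of joint lid above 1.3 rad and value of joint stay above 2.66 rad), for 0.3 s.
2. every sample tube is inside the bay, the lid still locked open (all of step 1 and x of tube0_c in the frame of bay between -0.07 and 0.07 m and y of tube0_c in the frame of bay between -0.12 and 0.12 m and z of tube0_c in the frame of bay between 0 and 0.085 m and x of tube1_c in the frame of bay between -0.07 and 0.07 m and y of tube1_c in the frame of bay between -0.12 and 0.12 m and z of tube1_c in the frame of bay between 0 and 0.085 m and x of tube2_c in the frame of bay between -0.07 and 0.07 m and y of tube2_c in the frame of bay between -0.12 and 0.12 m and z of tube2_c in the frame of bay between 0 and 0.085 m and x of tube3_c in the frame of bay between -0.07 and 0.07 m and y of tube3_c in the frame of bay between -0.12 and 0.12 m and z of tube3_c in the frame of bay between 0 and 0.085 m), for 0.2 s.
3. the stay is broken and the lid is fully shut (value of joint lid below 0.04 rad and value of joint stay below 0.3 rad), for 0.2 s.
4. the start knob has clicked over to run (value of joint start above 1.05 rad), for 0.2 s.
At the end, for the whole second after the job is handed in: every sample tube present has its centre inside the bay (within 70 mm along and 120 mm across of the bay's centre, less than 85 mm above its floor), the lid is shut (under 0.04 rad) and the start knob stands at run (over 1.05 rad) (x of tube0_c in the frame of bay between -0.07 and 0.07 m and y of tube0_c in the frame of bay between -0.12 and 0.12 m and z of tube0_c in the frame of bay between 0 and 0.085 m and x of tube1_c in the frame of bay between -0.07 and 0.07 m and y of tube1_c in the frame of bay between -0.12 and 0.12 m and z of tube1_c in the frame of bay between 0 and 0.085 m and x of tube2_c in the frame of bay between -0.07 and 0.07 m and y of tube2_c in the frame of bay between -0.12 and 0.12 m and z of tube2_c in the frame of bay between 0 and 0.085 m and x of tube3_c in the frame of bay between -0.07 and 0.07 m and y of tube3_c in the frame of bay between -0.12 and 0.12 m and z of tube3_c in the frame of bay between 0 and 0.085 m and value of joint lid below 0.04 rad and value of joint start above 1.05 rad); the robot touches nothing.
It fails at once if the start knob is turned past its click while the lid is open (value of joint start above 0.7 rad and value of joint lid above 0.1 rad).
It fails at once if the amber bottle or the white jar is knocked over (angle between any of reagent_c, jar_c's own z axis and vertical above 0.7 rad).
Of tube0, tube1, tube2, tube3 only 2 to 4 are there at a start; the rules pass over those that are not, and their reading is None.
At some moment in a run one of tube0, tube1, tube2, tube3 may be knocked a few centimetres aside while the robot is not near it.
Once in a run the grip may slacken for a moment while it holds something.
It also fails if it takes over 210 s, if anything falls off the work surface, if the arm or the gripper's body presses on something with over 40 N, if the wrist force passes 120 N, or if a joint passes its speed limit or range.

## Working session

There is one attempt and no reset: what is moved stays moved. The work goes in short steps, Python scripts to look and compute and a shell command to move; the robot and the scene stay as the last step left them, time stands still between calls to the robot, and variables do not carry over. Pictures are saved under pics/ and viewed, at most 14 in all, crops included, and the job is handed in when it is done.

```bash
ls; mkdir -p pics; cat > h.py <<'E'
import numpy as np,cv2
from bench import monitor,eyes,ticket
def snap(n,f=None):
    im=eyes.get_image(n)
    if f: cv2.imwrite('pics/'+f,im['color'][:,:,::-1])
    return im
def world(im,u,v,d=None,z=None):
    K,R,t=[np.array(im[k],float) for k in('mtx','R','t')]
    t=t.ravel();ray=np.linalg.inv(K)@[u,v,1]
    if z is not None:
        c=-R.T@t;r=R.T@ray;return c+r*(z-c[2])/r[2]
    if d is None:
        p=im['depth'][int(v)-1:int(v)+2,int(u)-1:int(u)+2];d=np.median(p[p>0]) if (p>0).any() else np.nan
    return R.T@(ray*d-t)
def px(im,X):
    K,R,t=[np.array(im[k],float) for k in('mtx','R','t')]
    c=K@(R@np.array(X,float)+t.ravel());return c[:2]/c[2]
E
python3 - <<'E'
from h import *
for n in('top','side'):
    im=snap(n,n+'0.png'); print(n,np.round(-np.array(im['R']).T@np.array(im['t']).ravel()),np.round(im['R'],2).tolist(),im['mtx'][0][0])
    for k in['lid_handle','lid','release_bar','start_grip','reagent_c','jar_c','tube0_c','tube1_c','tube2_c','tube3_c']:
        for r in eyes.recognise(k,n)[:2]:
            u,v=r['location'][0]*640,r['location'][1]*400
            print(k,round(r['p'],2),round(u),round(v),np.round(world(im,u,v)))
o=monitor.get_obs();print(o['eef_pos'],o['tool_rot'],o['width'],o['force'])
E
```

```text
pics
top [ 400.  -21. 1052.] [[0.03, -1.0, -0.03], [-0.99, -0.02, -0.15], [0.15, 0.03, -0.99]] 365.1036678694218
lid_handle 0.63 265 173 [590. 143. 143.]
lid 0.72 262 175 [582. 149. 143.]
lid 0.18 422 162 [ 632. -261.  120.]
release_bar 0.85 320 206 [514.   1.  94.]
start_grip 0.8 193 184 [560. 335. 115.]
reagent_c 0.78 455 241 [ 432. -351.   92.]
jar_c 0.84 429 250 [ 405. -282.   99.]
tube0_c 0.78 420 160 [ 638. -258.  119.]
tube0_c 0.34 193 185 [556. 334. 123.]
tube1_c 0.67 388 241 [ 426. -173.  121.]
tube3_c 0.62 426 208 [ 512. -271.  121.]
side [ 453. -823.  740.] [[1.0, -0.09, 0.02], [-0.04, -0.59, -0.81], [0.09, 0.8, -0.59]] 425.83187381148167
lid_handle 0.97 334 164 [587. 134. 144.]
lid 0.85 338 165 [598. 130. 144.]
release_bar 0.77 312 215 [519.  -6.  84.]
start_grip 0.4 314 133 [553. 338. 131.]
reagent_c 0.78 282 360 [ 439. -399.   88.]
jar_c 0.78 262 315 [ 404. -312.  100.]
tube0_c 0.8 383 295 [ 637. -286.  104.]
tube1_c 0.62 273 266 [ 425. -194.  107.]
tube2_c 0.6 337 187 [582.  19. 148.]
tube3_c 0.87 322 300 [ 516. -299.  116.]
[ 229.1068096  -527.45063941  205.49490787] [3.14147396e+00 1.16717691e-05 4.09817357e-01] 94.23272400153563 [0.37922516 0.33486358 0.8000634 ]
```

View pics/top0.png

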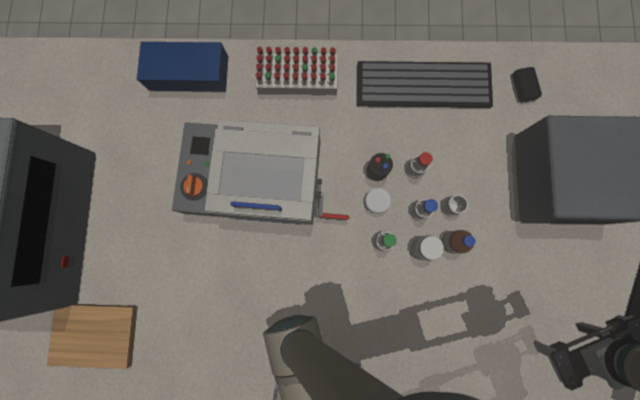

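View pics/side0.png

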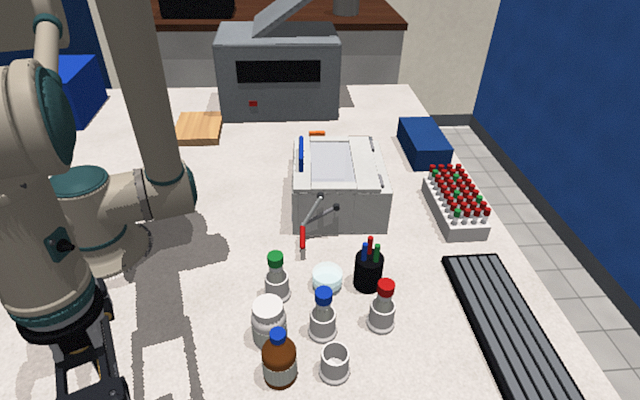

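The top view shows the chest (175–320, 122–222), the blue handle at about (256,206), the red bar at (334,216) and the knob at (193,186). Tubes are red (424,160), blue (430,207) and green (387,241). The stand at (457,205) is empty and there is no yellow tube. The jar is at (430,247) and the bottle at (460,241). Next I'll segment the colours to get the geometry.

```bash
cat >> h.py <<'E'
HUE={'blue':((108,150,60),(125,255,255)),'red':((0,170,80),(4,255,255)),'orange':((6,170,100),(14,255,255)),'green':((50,120,50),(80,255,255))}
def seg(im,c,box):
    h=cv2.cvtColor(np.ascontiguousarray(im['color']),cv2.COLOR_RGB2HSV)
    m=cv2.inRange(h,*HUE[c])
    if c=='red': m|=cv2.inRange(h,(174,150,60),(180,255,255))
    x0,y0,x1,y1=box;k=np.zeros_like(m);k[y0:y1,x0:x1]=m[y0:y1,x0:x1];v,u=np.nonzero(k)
    P=np.array([world(im,a,b) for a,b in zip(u,v)]) if len(u) else np.zeros((0,3));return u,v,P
def line(u,v):
    p=np.c_[u,v].astype(float);c=p.mean(0);d=np.linalg.svd(p-c)[2][0];s=(p-c)@d
    return c+d*s.min(),c+d*s.max(),c
E
python3 - <<'E'
from h import *
im=snap('top');si=snap('side')
for n,i,c,b in(('handle',im,'blue',(220,195,290,218)),('bar',im,'red',(318,208,355,224)),('knob',im,'orange',(178,170,210,202)),('red',im,'red',(410,148,436,175)),('blue',im,'blue',(415,195,442,220)),('green',im,'green',(374,230,400,252)),
 ('handle',si,'blue',(294,130,308,175)),('bar',si,'red',(296,218,310,252)),('knob',si,'orange',(305,127,330,138)),('red',si,'red',(374,275,398,302)),('blue',si,'blue',(310,282,335,310)),('green',si,'green',(262,248,290,268))):
    u,v,P=seg(i,c,b)
    a,e,m=line(u,v);print(n,len(u),a.round(1),e.round(1),m.round(1),'z90',np.nanpercentile(P[:,2],[10,50,90]).round(0),'med',np.nanmedian(P,0).round(0))
    z={'handle':180,'bar':75,'knob':120}.get(n,110)
    print('   ',[world(i,*q,z=z)[:2].round(0).tolist() for q in(a,e,m)])
# chest rim corners
for q in((187,123),(320,125),(313,221),(174,211),(213,213),(223,129),(318,131)):print(q,world(im,*q).round(0))
E
```

```text
handle 1 [232. 203.] [232. 203.] [232. 203.] z90 [188. 188. 188.] med [504. 210. 188.]
    [[505.0, 212.0], [505.0, 212.0], [505.0, 212.0]]h.py:26: RuntimeWarning: Mean of empty slice.
  p=np.c_[u,v].astype(float);c=p.mean(0);d=np.linalg.svd(p-c)[2][0];s=(p-c)@d
  ret = um.true_divide(
Traceback (most recent call last):
  File "h.py", line 27, in line
    return c+d*s.min(),c+d*s.max(),c
               ~~~~~^^
ValueError: zero-size array to reduction operation minimum which has no identity
```

```bash
sed -i "s/^HUE=.*/HUE={'blue':((105,110,40),(128,255,255)),'red':((0,120,60),(5,255,255)),'orange':((6,150,100),(16,255,255)),'green':((45,100,40),(85,255,255))}/; s/(174,150,60)/(170,110,50)/" h.py
cat > m.py <<'E'
from h import *
im=snap('top');si=snap('side')
for n,i,c,b in(('handle',im,'blue',(220,195,290,218)),('bar',im,'red',(318,208,355,224)),('knob',im,'orange',(178,170,210,202)),('red',im,'red',(410,148,436,175)),('blue',im,'blue',(415,195,442,220)),('green',im,'green',(374,230,400,252)),
 ('handle',si,'blue',(294,130,308,175)),('bar',si,'red',(296,218,310,252)),('knob',si,'orange',(305,127,330,138)),('red',si,'red',(374,275,398,302)),('blue',si,'blue',(310,282,335,310)),('green',si,'green',(262,248,290,268))):
    u,v,P=seg(i,c,b)
    if len(u)<3:print(n,'none',len(u));continue
    a,e,m=line(u,v);print(n,len(u),a.round(1),e.round(1),m.round(1),'z90',np.nanpercentile(P[:,2],[10,50,90]).round(0),'med',np.nanmedian(P,0).round(0))
    z={'handle':184,'bar':75,'knob':120}.get(n,110)
    print('   ',[world(i,*q,z=z)[:2].round(0).tolist() for q in(a,e,m)])
for q in((187,123),(320,125),(313,221),(174,211),(213,213),(223,129),(318,131),(310,215)):print(q,world(im,*q).round(0))
E
python3 m.py; python3 - <<'E'
import cv2
a=cv2.imread('pics/top0.png');cv2.imwrite('pics/c1.png',cv2.resize(a[110:270,165:365],None,fx=4,fy=3.75,interpolation=cv2.INTER_CUBIC)[:600,:800])
E
```

```text
handle 149 [231.  203.4] [279.  207.4] [255.  205.4] z90 [187. 188. 189.] med [500. 154. 188.]
    [[504.0, 214.0], [497.0, 97.0], [500.0, 155.0]]
bar 91 [321.1 215. ] [348.  217.1] [334.6 216. ] z90 [48. 50. 51.] med [491. -40.  50.]
    [[491.0, -3.0], [487.0, -75.0], [489.0, -39.0]]
knob 197 [185.1 179.1] [200.5 189.9] [192.9 184.6] z90 [102. 103. 132.] med [560. 336. 103.]
    [[572.0, 356.0], [545.0, 313.0], [558.0, 334.0]]
red 117 [420.6 161.8] [430.2 154.9] [425.3 158.4] z90 [119. 121. 122.] med [ 642. -270.  121.]
    [[635.0, -261.0], [654.0, -286.0], [644.0, -273.0]]
blue 115 [424.9 205.9] [436.2 204.8] [430.6 205.4] z90 [120. 121. 122.] med [ 519. -282.  121.]
    [[518.0, -270.0], [522.0, -299.0], [520.0, -285.0]]
green 94 [387.4 234.9] [391.2 244.9] [389.4 240. ] z90 [120. 121. 122.] med [ 428. -176.  121.]
    [[441.0, -174.0], [416.0, -184.0], [429.0, -179.0]]
handle 140 [300.5 136. ] [300.5 171. ] [300.5 153.7] z90 [158. 189. 191.] med [499. 113. 189.]
    [[505.0, 219.0], [495.0, 42.0], [499.0, 124.0]]
bar 113 [302. 226.] [302. 248.] [302.  236.8] z90 [48. 51. 53.] m
[... 194 characters left out ...]
60.0], [562.0, 359.0]]
red 294 [384.3 277.6] [386.1 297.1] [385.2 287. ] z90 [104. 121. 123.] med [ 641. -279.  121.]
    [[646.0, -246.0], [639.0, -296.0], [643.0, -271.0]]
blue 304 [323. 285.] [323.2 305. ] [323.1 295.3] z90 [106. 122. 123.] med [ 519. -290.  122.]
    [[522.0, -257.0], [518.0, -306.0], [520.0, -282.0]]
green 232 [275.2 250. ] [274.8 267.1] [275.  258.8] z90 [106. 121. 123.] med [ 430. -188.  121.]
    [[430.0, -150.0], [429.0, -201.0], [429.0, -177.0]]
(187, 123) [737. 377.  88.]
(320, 125) [769.   9.  -0.]
(313, 221) [480.  22.   1.]
(174, 211) [491. 394.  84.]
(213, 213) [484. 273. 130.]
(223, 129) [703. 258. 145.]
(318, 131) [706.  10. 132.]
(310, 215) [484.  24. 145.]
```

View pics/c1.png

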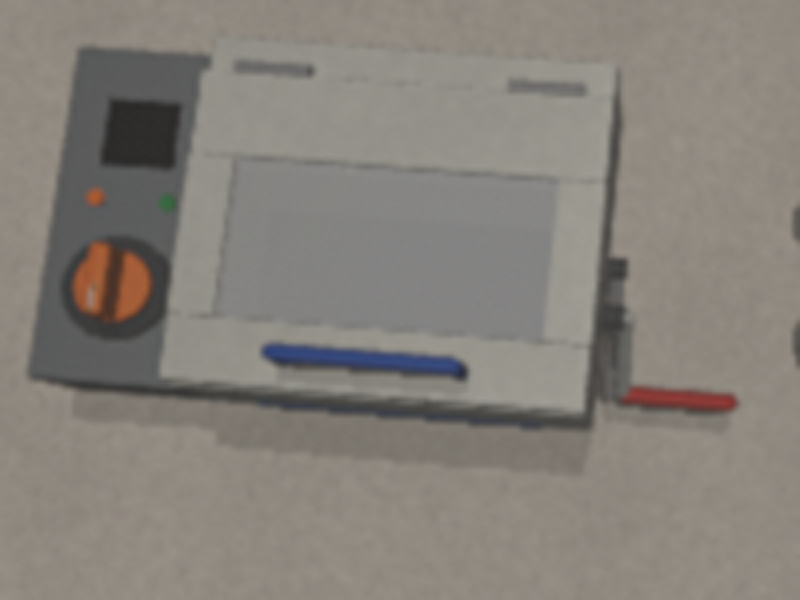

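```bash
cat >> h.py <<'E'
from scipy.spatial.transform import Rotation as Ro
def rows(target,yaw=None,n=None,tilt=0,start=None):
    """interpolated rows from the present pose to target, tool down"""
    import json
    if start is None:
        o=monitor.get_obs();p=np.array(o['eef_pos']);r=Ro.from_euler('xyz',o['tool_rot'])
    else: p=np.array(start[0],float);r=Ro.from_euler('xyz',[np.pi,0,start[1]])
    if yaw is None: yaw=r.as_euler('xyz')[2] if start is None else start[1]
    rt=Ro.from_euler('xyz',[np.pi,tilt,yaw]);w=(r.inv()*rt).as_rotvec(degrees=True)
    d=np.array(target,float)-p;n=n or int(np.ceil(max(np.linalg.norm(d)/55,np.linalg.norm(w)/10,1)))
    out=[]
    for k in range(n):
        rk=r*Ro.from_rotvec(w*k/n,degrees=True);s=rk.inv().apply(d/n)
        e={a:round(float(x),1) for a,x in zip(('dx','dy','dz','ax','ay','az'),[*s,*(w/n)]) if abs(x)>.05};out.append(e)
    print(n,json.dumps(out));return (np.array(target,float),yaw)
E
python3 - <<'E'
from h import *
im=snap('top')
for n,q in(('FL',(205,211)),('FR',(311.3,220)),('BR',(320,131.5)),('BL',(218,124))):print(n,world(im,*q,z=145).round(0))
rows([500,155,215],1.513)
E
```

```text
FL [487. 289. 145.]
FR [472.  20. 145.]
BR [701.   5. 145.]
BL [716. 272. 145.]
14 [{"dx": 37.2, "dy": -37.0, "dz": -0.7, "az": -4.5}, {"dx": 40.0, "dy": -34.0, "dz": -0.7, "az": -4.5}, {"dx": 42.5, "dy": -30.7, "dz": -0.7, "az": -4.5}, {"dx": 44.8, "dy": -27.3, "dz": -0.7, "az": -4.5}, {"dx": 46.8, "dy": -23.7, "dz": -0.7, "az": -4.5}, {"dx": 48.5, "dy": -19.9, "dz": -0.7, "az": -4.5}, {"dx": 49.9, "dy": -16.0, "dz": -0.7, "az": -4.5}, {"dx": 51.0, "dy": -12.0, "dz": -0.7, "az": -4.5}, {"dx": 51.8, "dy": -8.0, "dz": -0.7, "az": -4.5}, {"dx": 52.3, "dy": -3.9, "dz": -0.7, "az": -4.5}, {"dx": 52.4, "dy": 0.3, "dz": -0.7, "az": -4.5}, {"dx": 52.3, "dy": 4.4, "dz": -0.7, "az": -4.5}, {"dx": 51.8, "dy": 8.5, "dz": -0.7, "az": -4.5}, {"dx": 50.9, "dy": 12.5, "dz": -0.7, "az": -4.5}]
```

```bash
python3 -m pendant '[{"dx":37,"dy":-37,"az":-4.5},{"dx":40,"dy":-34,"az":-4.5},{"dx":42.5,"dy":-31,"az":-4.5},{"dx":45,"dy":-27,"az":-4.5},{"dx":47,"dy":-24,"az":-4.5},{"dx":48.5,"dy":-20,"az":-4.5},{"dx":50,"dy":-16,"az":-4.5},{"dx":51,"dy":-12,"az":-4.5},{"dx":52,"dy":-8,"az":-4.5},{"dx":52,"dy":-4,"az":-4.5}]' 20 && python3 -m pendant '[{"dx":52,"dy":0,"az":-4.5},{"dx":52,"dy":4.5,"az":-4.5},{"dx":52,"dy":8.5,"az":-4.5},{"dx":51,"dy":12.5,"dz":-8,"az":-4.5},{},{}]'
python3 - <<'E'
from h import *
rows([500,155,164],1.513)
o=monitor.get_obs();print(o['joint_pos'],o['tool_rot'])
im=snap('top');u,v,P=seg(im,'blue',(220,190,290,220));print(len(u))
E
```

```text
14 [{"dx": 37.2, "dy": -37.0, "dz": 3.0, "az": -4.5}, {"dx": 40.0, "dy": -34.0, "dz": 3.0, "az": -4.5}, {"dx": 42.5, "dy": -30.7, "dz": 3.0, "az": -4.5}, {"dx": 44.8, "dy": -27.3, "dz": 3.0, "az": -4.5}, {"dx": 46.8, "dy": -23.7, "dz": 3.0, "az": -4.5}, {"dx": 48.5, "dy": -19.9, "dz": 3.0, "az": -4.5}, {"dx": 49.9, "dy": -16.0, "dz": 3.0, "az": -4.5}, {"dx": 51.0, "dy": -12.0, "dz": 3.0, "az": -4.5}, {"dx": 51.8, "dy": -8.0, "dz": 3.0, "az": -4.5}, {"dx": 52.3, "dy": -3.9, "dz": 3.0, "az": -4.5}, {"dx": 52.4, "dy": 0.3, "dz": 3.0, "az": -4.5}, {"dx": 52.3, "dy": 4.4, "dz": 3.0, "az": -4.5}, {"dx": 51.8, "dy": 8.5, "dz": 3.0, "az": -4.5}, {"dx": 50.9, "dy": 12.5, "dz": 3.0, "az": -4.5}]
[-1.28196712e+00  2.75879715e-01  1.50492650e+00  1.65187121e-06
  1.36067867e+00 -1.20981373e-01] [3.14148548e+00 1.14024817e-05 4.09810240e-01]
150validation failed for argument at $[0]...
```

```bash
python3 -m pendant '[{"dx":37,"dy":-37,"dz":0,"ax":0,"ay":0,"az":-4.5,"gripper":94}]' 20; echo rc $?
```

```text
time_s: 1.52
eef_pos: [247.9, -481.0, 205.0]
tool_rot: [3.14, 0.001, 0.487]
force: [0.9, 0.0, 0.7]
width: 94.3
grip_force: 0.0
rc 0
```

```bash
python3 -m pendant '[{"dx":40,"dy":-34,"dz":0,"az":-4.5,"gripper":94}]' ; python3 -m pendant '[{"dx":40,"dy":-34,"dz":0,"ax":0,"ay":0,"az":-4.5,"gripper":94},{"dx":42.5,"dy":-31,"dz":0,"ax":0,"ay":0,"az":-4.5,"gripper":94},{"dx":45,"dy":-27,"dz":0,"ax":0,"ay":0,"az":-4.5,"gripper":94},{"dx":47,"dy":-24,"dz":0,"ax":0,"ay":0,"az":-4.5,"gripper":94},{"dx":48.5,"dy":-20,"dz":0,"ax":0,"ay":0,"az":-4.5,"gripper":94},{"dx":50,"dy":-16,"dz":0,"ax":0,"ay":0,"az":-4.5,"gripper":94},{"dx":51,"dy":-12,"dz":0,"ax":0,"ay":0,"az":-4.5,"gripper":94},{"dx":52,"dy":-8,"dz":0,"ax":0,"ay":0,"az":-4.5,"gripper":94},{"dx":52,"dy":-4,"dz":0,"ax":0,"ay":0,"az":-4.5,"gripper":94},{"dx":52,"dy":0,"dz":0,"ax":0,"ay":0,"az":-4.5,"gripper":94}]'
python3 - <<'E'
from h import *
rows([500,155,210],1.513)
E
```

```text
time_s: 2.78
eef_pos: [442.5, 10.3, 205.8]
tool_rot: [3.14, 0.0, 1.277]
force: [0.2, -0.0, 0.2]
width: 93.8
grip_force: 0.0
3 [{"dx": 51.7, "dy": 4.3, "dz": -1.4, "az": -4.5}, {"dx": 51.2, "dy": 8.4, "dz": -1.4, "az": -4.5}, {"dx": 50.4, "dy": 12.4, "dz": -1.4, "az": -4.5}]validation failed for argument at $[0]...
```

```bash
python3 -m pendant '[{"dx":52,"dy":4,"dz":0,"ax":0,"ay":0,"az":-4.5,"gripper":94},{"dx":51,"dy":8.5,"dz":0,"ax":0,"ay":0,"az":-4.5,"gripper":94},{"dx":50,"dy":12.5,"dz":0,"ax":0,"ay":0,"az":-4.5,"gripper":94},{"dx":0,"dy":0,"dz":0,"ax":0,"ay":0,"az":0,"gripper":94}]'
python3 - <<'E'
from h import *
rows([500,155,164],1.513)
im=snap('side','s1.png');a=cv2.imread('pics/s1.png');cv2.imwrite('pics/s1c.png',cv2.resize(a[60:260,220:460],None,fx=3.3,fy=3))
o=monitor.get_obs();print(o['eef_pos'],o['tool_rot'])
E
```

```text
time_s: 3.28
eef_pos: [500.7, 155.8, 205.1]
tool_rot: [3.141, -0.001, 1.514]
force: [-0.4, -0.8, -0.0]
width: 94.0
grip_force: 0.0
1 [{"dx": -0.9, "dy": -0.6, "dz": 41.1, "ay": -0.1}]
[499.73445314 153.97220884 205.05592357] [-3.14088457e+00  6.37502773e-04  1.51179878e+00]
```

View pics/s1c.png

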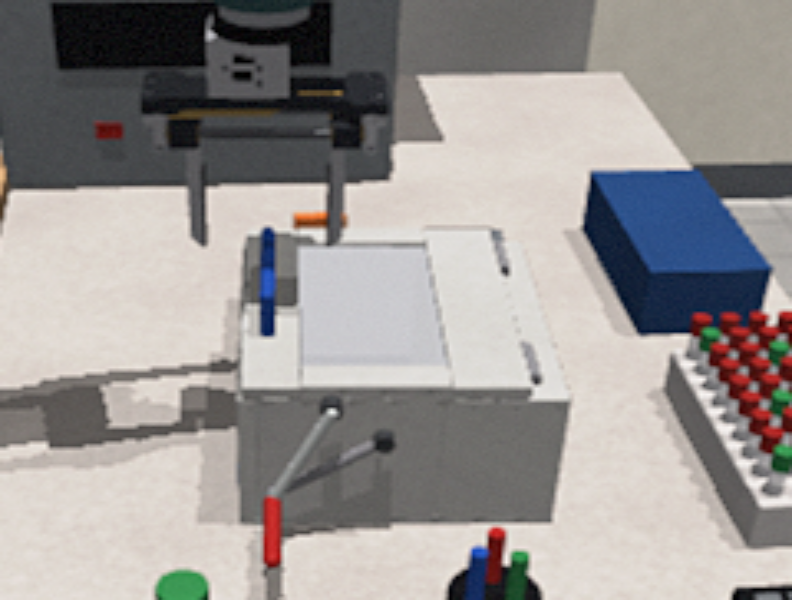

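```bash
python3 -m pendant '[{"dx":0,"dy":0,"dz":14,"ax":0,"ay":0,"az":0,"gripper":94},{"dx":0,"dy":0,"dz":14,"ax":0,"ay":0,"az":0,"gripper":94},{"dx":0,"dy":0,"dz":13,"ax":0,"ay":0,"az":0,"gripper":94},{"dx":0,"dy":0,"dz":0,"ax":0,"ay":0,"az":0,"gripper":0},{"dx":0,"dy":0,"dz":0,"ax":0,"ay":0,"az":0,"gripper":0},{"dx":0,"dy":0,"dz":0,"ax":0,"ay":0,"az":0,"gripper":0},{"dx":0,"dy":0,"dz":0,"ax":0,"ay":0,"az":0,"gripper":0},{"dx":0,"dy":0,"dz":0,"ax":0,"ay":0,"az":0,"gripper":0}]' 25
python3 - <<'E'
from h import *
im=snap('side')
for q in((383.6,190),(371,138),(392.5,193.5),(293,189),(294,139)):
    print(q,world(im,*q).round(),world(im,*q,z=145).round())
E
```

```text
time_s: 4.32
eef_pos: [499.8, 153.0, 164.7]
tool_rot: [3.141, -0.0, 1.509]
force: [-1.6, -0.3, 0.0]
width: 47.1
grip_force: 0.0
(383.6, 190) [699.  19. 135.] [695.   5. 145.]
(371, 138) [737. 366.  92.] [714. 269. 145.]
(392.5, 193.5) [719.   8. 131.] [713. -11. 145.]
(293, 189) [475.  23. 145.] [475.  24. 145.]
(294, 139) [497. 533.   6.] [488. 275. 145.]
```

```bash
python3 -m pendant '[{"dx":0,"dy":0,"dz":0,"ax":0,"ay":0,"az":0,"gripper":0},{"dx":0,"dy":0,"dz":0,"ax":0,"ay":0,"az":0,"gripper":0},{"dx":0,"dy":0,"dz":0,"ax":0,"ay":0,"az":0,"gripper":0},{"dx":0,"dy":0,"dz":0,"ax":0,"ay":0,"az":0,"gripper":0},{"dx":0,"dy":0,"dz":0,"ax":0,"ay":0,"az":0,"gripper":0},{"dx":0,"dy":0,"dz":0,"ax":0,"ay":0,"az":0,"gripper":0}]' 25
cat > arc.py <<'E'
# rows (dy=chest x, dz=-z) for handle arc about hinge H with tool staying down
import sys,numpy as np
from h import *
hx,n=float(sys.argv[1]),int(sys.argv[2])
A,B=202.,46.5; a0=np.arctan2(B,A);r=np.hypot(A,B)
th=np.linspace(0,1.40,n+1);x=-r*np.cos(a0+th);z=r*np.sin(a0+th)
for k in range(n):print(k+1,round(th[k+1],2),'dy %.0f dz %.0f'%(x[k+1]-x[k],-(z[k+1]-z[k])),' cum x %.0f z %.0f'%(x[k+1]+A,z[k+1]-B))
E
python3 arc.py 702 20
```

```text
time_s: 5.12
eef_pos: [501.0, 152.9, 164.5]
tool_rot: [3.139, -0.0, 1.509]
force: [5.3, -1.0, -3.5]
width: 11.0
grip_force: 25.0
1 0.07 dy 4 dz -14  cum x 4 z 14
2 0.14 dy 5 dz -14  cum x 8 z 28
3 0.21 dy 6 dz -13  cum x 14 z 41
4 0.28 dy 7 dz -13  cum x 21 z 54
5 0.35 dy 7 dz -12  cum x 28 z 66
6 0.42 dy 8 dz -12  cum x 37 z 78
7 0.49 dy 9 dz -11  cum x 46 z 90
8 0.56 dy 10 dz -11  cum x 56 z 100
9 0.63 dy 11 dz -10  cum x 66 z 110
10 0.7 dy 11 dz -9  cum x 77 z 119
11 0.77 dy 12 dz -8  cum x 89 z 128
12 0.84 dy 12 dz -7  cum x 102 z 135
13 0.91 dy 13 dz -7  cum x 115 z 142
14 0.98 dy 13 dz -6  cum x 128 z 147
15 1.05 dy 14 dz -5  cum x 142 z 152
16 1.12 dy 14 dz -4  cum x 156 z 156
17 1.19 dy 14 dz -3  cum x 170 z 158
18 1.26 dy 14 dz -2  cum x 184 z 160
19 1.33 dy 14 dz -1  cum x 199 z 161
20 1.4 dy 15 dz 0  cum x 213 z 160
```

```bash
python3 -m pendant '[{"dx":0,"dy":4,"dz":-14,"ax":0,"ay":0,"az":0,"gripper":0},{"dx":0,"dy":5,"dz":-14,"ax":0,"ay":0,"az":0,"gripper":0},{"dx":0,"dy":6,"dz":-13,"ax":0,"ay":0,"az":0,"gripper":0},{"dx":0,"dy":7,"dz":-13,"ax":0,"ay":0,"az":0,"gripper":0},{"dx":0,"dy":7,"dz":-12,"ax":0,"ay":0,"az":0,"gripper":0},{"dx":0,"dy":8,"dz":-12,"ax":0,"ay":0,"az":0,"gripper":0},{"dx":0,"dy":9,"dz":-11,"ax":0,"ay":0,"az":0,"gripper":0},{"dx":0,"dy":10,"dz":-11,"ax":0,"ay":0,"az":0,"gripper":0},{"dx":0,"dy":11,"dz":-10,"ax":0,"ay":0,"az":0,"gripper":0},{"dx":0,"dy":11,"dz":-9,"ax":0,"ay":0,"az":0,"gripper":0}]' 30
```

```text
time_s: 6.38
eef_pos: [573.9, 148.4, 280.2]
tool_rot: [-3.13, 0.001, 1.51]
force: [-0.1, 1.3, -15.5]
width: 11.0
grip_force: 30.0
```

```bash
python3 -m pendant '[{"dx":0,"dy":12,"dz":-8,"ax":0,"ay":0,"az":0,"gripper":0},{"dx":0,"dy":12,"dz":-7,"ax":0,"ay":0,"az":0,"gripper":0},{"dx":0,"dy":13,"dz":-7,"ax":0,"ay":0,"az":0,"gripper":0},{"dx":0,"dy":13,"dz":-6,"ax":0,"ay":0,"az":0,"gripper":0},{"dx":0,"dy":14,"dz":-5,"ax":0,"ay":0,"az":0,"gripper":0},{"dx":0,"dy":14,"dz":-4,"ax":0,"ay":0,"az":0,"gripper":0},{"dx":0,"dy":14,"dz":-3,"ax":0,"ay":0,"az":0,"gripper":0},{"dx":0,"dy":0,"dz":0,"ax":0,"ay":0,"az":0,"gripper":0}]' 30
```

```text
time_s: 7.38
eef_pos: [667.2, 142.7, 322.6]
tool_rot: [-3.135, 0.0, 1.51]
force: [-3.5, 0.7, -5.5]
width: 11.0
grip_force: 30.0
```

```bash
python3 -m pendant '[{"dx":0,"dy":12,"dz":-2,"ax":0,"ay":0,"az":0,"gripper":0},{"dx":0,"dy":11,"dz":-1,"ax":0,"ay":0,"az":0,"gripper":0},{"dx":0,"dy":8,"dz":0,"ax":0,"ay":0,"az":0,"gripper":0},{"dx":0,"dy":5,"dz":0,"ax":0,"ay":0,"az":0,"gripper":0},{"dx":0,"dy":0,"dz":0,"ax":0,"ay":0,"az":0,"gripper":0},{"dx":0,"dy":0,"dz":0,"ax":0,"ay":0,"az":0,"gripper":0}]' 30
python3 - <<'E'
from h import *
si=snap('side','s2.png')
for c in('red',):
    u,v,P=seg(si,c,(270,130,360,256));print(len(u),np.nanmedian(P,0).round(),[q.round() for q in line(u,v)])
a=cv2.imread('pics/s2.png');cv2.imwrite('pics/s2c.png',cv2.resize(a[20:260,220:460],None,fx=2.5,fy=2.5))
E
```

```text
time_s: 8.12
eef_pos: [705.5, 140.3, 325.8]
tool_rot: [-3.142, 0.0, 1.509]
force: [-1.5, 0.7, -7.4]
width: 11.1
grip_force: 30.0
128 [600. -53. 204.] [array([348., 174.]), array([352., 196.]), array([350., 185.])]
```

View pics/s2c.png

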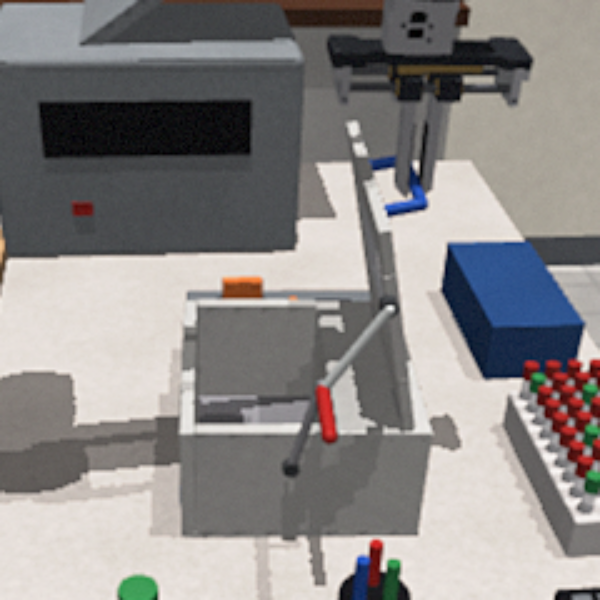

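```bash
python3 -m pendant '[{"dx":0,"dy":3,"dz":0,"ax":0,"ay":0,"az":0,"gripper":0},{"dx":0,"dy":3,"dz":0,"ax":0,"ay":0,"az":0,"gripper":0},{"dx":0,"dy":2,"dz":0,"ax":0,"ay":0,"az":0,"gripper":0},{"dx":0,"dy":0,"dz":0,"ax":0,"ay":0,"az":0,"gripper":0},{"dx":0,"dy":0,"dz":0,"ax":0,"ay":0,"az":0,"gripper":0},{"dx":0,"dy":0,"dz":0,"ax":0,"ay":0,"az":0,"gripper":0}]' 30
python3 - <<'E'
from h import *
si=snap('side','s3.png')
u,v,P=seg(si,'red',(270,130,370,256));print(len(u),np.nanmedian(P,0).round(),[q.round(1) for q in line(u,v)])
E
```

```text
time_s: 8.93
eef_pos: [711.1, 140.0, 325.7]
tool_rot: [-3.136, 0.0, 1.51]
force: [-4.7, 1.0, -10.1]
width: 11.0
grip_force: 30.0
160 [624. -68. 194.] [array([369.8, 253.9]), array([357.9, 176.9]), array([361.7, 201.5])]
```

```bash
python3 -m pendant '[{"dx":0,"dy":0,"dz":0,"ax":0,"ay":0,"az":0,"gripper":34},{"dx":0,"dy":0,"dz":0,"ax":0,"ay":0,"az":0,"gripper":34},{"dx":0,"dy":0,"dz":0,"ax":0,"ay":0,"az":0,"gripper":34},{"dx":0,"dy":0,"dz":0,"ax":0,"ay":0,"az":0,"gripper":34},{"dx":0,"dy":0,"dz":-10,"ax":0,"ay":0,"az":0,"gripper":34},{"dx":0,"dy":0,"dz":-20,"ax":0,"ay":0,"az":0,"gripper":34},{"dx":0,"dy":0,"dz":-30,"ax":0,"ay":0,"az":0,"gripper":34},{"dx":0,"dy":0,"dz":-30,"ax":0,"ay":0,"az":0,"gripper":34}]' 30
python3 - <<'E'
from h import *
si=snap('side','s3.png')
u,v,P=seg(si,'red',(270,130,370,230));print(len(u),np.nanmedian(P,0).round(),[q.round(1) for q in line(u,v)])
a=cv2.imread('pics/s3.png');cv2.imwrite('pics/s3c.png',cv2.resize(a[20:260,220:460],None,fx=2.5,fy=2.5))
E
```

```text
time_s: 9.98
eef_pos: [713.3, 139.8, 418.2]
tool_rot: [3.14, -0.0, 1.509]
force: [0.4, 0.0, -0.3]
width: 34.4
grip_force: 0.0
123 [622. -55. 195.] [array([357.3, 176.7]), array([361.8, 199.2]), array([359.7, 188.5])]
```

View pics/s3c.png

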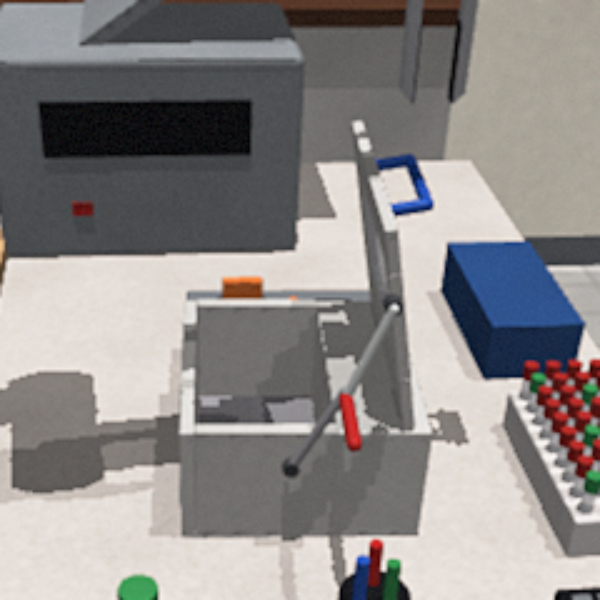

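Stay is locked: in the crop the knee (345,400) is past the line and the bar height is about 188 mm. Next I'll confirm the bay and tubes from the top view before moving.

```bash
python3 -m pendant '[{"dx":-52,"dy":-5.5,"dz":0,"ax":0,"ay":0,"az":0,"gripper":70},{"dx":-52,"dy":-5.5,"dz":0,"ax":0,"ay":0,"az":0,"gripper":70},{"dx":-52,"dy":-5.5,"dz":0,"ax":0,"ay":0,"az":0,"gripper":70},{"dx":-52,"dy":-5.5,"dz":0,"ax":0,"ay":0,"az":0,"gripper":70},{"dx":-52,"dy":-5.5,"dz":0,"ax":0,"ay":0,"az":0,"gripper":70},{"dx":-52,"dy":-5.5,"dz":0,"ax":0,"ay":0,"az":0,"gripper":70},{"dx":-52,"dy":-5.5,"dz":40,"ax":0,"ay":0,"az":0,"gripper":70},{"dx":-52,"dy":-5.5,"dz":40,"ax":0,"ay":0,"az":0,"gripper":70},{"dx":0,"dy":0,"dz":0,"ax":0,"ay":0,"az":0,"gripper":70}]' 30
python3 - <<'E'
from h import *
im=snap('top','t3.png');si=snap('side')
D=im['depth']
# bay outline: sample depth->world along chest axes through predicted centre
ax=np.array([1,-.058]);ay=np.array([.058,1])
V,U=np.mgrid[100:230:1,165:330:1];W=np.array([world(im,u,v,d=D[v,u]) for u,v in zip(U.ravel(),V.ravel())])
q=(W[:,:2]-[565,150]);lx=q@ax;ly=q@ay;f=(W[:,2]<25)&(abs(lx)<90)&(abs(ly)<140)
print('floor z',np.median(W[f,2]),'x',np.percentile(lx[f],[1,99]).round(),'y',np.percentile(ly[f],[1,99]).round())
g=(W[:,2]>128)&(W[:,2]<142)&(abs(lx)<120)&(abs(ly)<160)
print('rim x',np.percentile(lx[g],[1,99]).round(),'y',np.percentile(ly[g],[1,99]).round())
for c,b in(('red',(370,268,398,302)),('blue',(310,282,335,310)),('green',(262,248,290,268))):
    u,v,P=seg(si,c,b);P=P[P[:,2]>117]
    if len(P):print(c,len(P),P.mean(0).round())
o=monitor.get_obs();print(o['eef_pos'],o['tool_rot'][2])
E
```

```text
time_s: 11.15
eef_pos: [642.3, -270.6, 335.8]
tool_rot: [-3.134, -0.002, 1.504]
force: [0.8, 0.1, -0.1]
width: 69.8
grip_force: 0.0
floor z 7.841343468370042 x [-88.  67.] y [-137.  122.]
rim x [-88. 119.] y [-133.  136.]
red 188 [ 643. -274.  122.]
blue 201 [ 520. -286.  122.]
green 157 [ 430. -181.  122.]
[ 644.64894014 -267.57731459  340.43190635] 1.5084697688233717
```

View pics/t3.png

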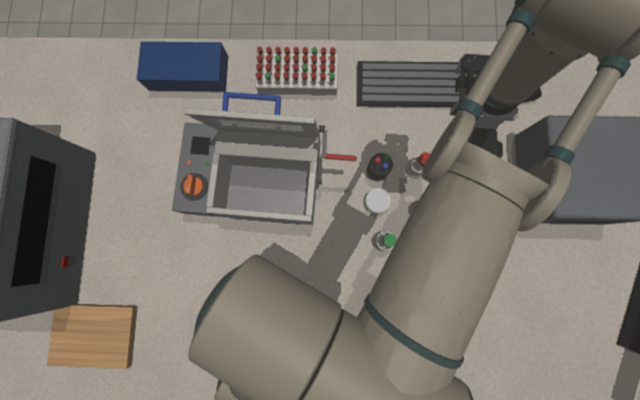

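The bay's position is confirmed: its inner floor spans about (218–312, 155–215) and its centre is near (562,150). The hand is over the red tube. Descending and gripping.

```bash
python3 -m pendant '[{"dx":-4,"dy":0,"dz":60,"ax":0,"ay":0,"az":0,"gripper":70},{"dx":0,"dy":0,"dz":60,"ax":0,"ay":0,"az":0,"gripper":70},{"dx":0,"dy":0,"dz":60,"ax":0,"ay":0,"az":0,"gripper":70},{"dx":0,"dy":0,"dz":40,"ax":0,"ay":0,"az":0,"gripper":70},{"dx":0,"dy":0,"dz":28,"ax":0,"ay":0,"az":0,"gripper":70},{"dx":0,"dy":0,"dz":0,"ax":0,"ay":0,"az":0,"gripper":70},{"dx":0,"dy":0,"dz":0,"ax":0,"ay":0,"az":0,"gripper":20},{"dx":0,"dy":0,"dz":0,"ax":0,"ay":0,"az":0,"gripper":20},{"dx":0,"dy":0,"dz":0,"ax":0,"ay":0,"az":0,"gripper":20},{"dx":0,"dy":0,"dz":0,"ax":0,"ay":0,"az":0,"gripper":20}]' 30; python3 -m pendant '[{"dx":0,"dy":0,"dz":0,"ax":0,"ay":0,"az":0,"gripper":20},{"dx":0,"dy":0,"dz":0,"ax":0,"ay":0,"az":0,"gripper":20},{"dx":0,"dy":0,"dz":0,"ax":0,"ay":0,"az":0,"gripper":20}]'
```

```text
time_s: 12.5
eef_pos: [644.6, -271.7, 93.3]
tool_rot: [3.141, 0.001, 1.509]
force: [-0.7, 0.2, 2.3]
width: 34.3
grip_force: 30.1
time_s: 12.88
eef_pos: [644.7, -271.7, 93.2]
tool_rot: [3.141, 0.001, 1.509]
force: [-1.3, -0.5, 5.3]
width: 33.8
grip_force: 30.0
```

```bash
python3 -m pendant '[{"dx":0,"dy":0,"dz":-20,"ax":0,"ay":0,"az":0,"gripper":20},{"dx":0,"dy":0,"dz":-30,"ax":0,"ay":0,"az":0,"gripper":20},{"dx":0,"dy":0,"dz":-45,"ax":0,"ay":0,"az":0,"gripper":20},{"dx":0,"dy":0,"dz":-50,"ax":0,"ay":0,"az":0,"gripper":20},{"dx":0,"dy":0,"dz":-50,"ax":0,"ay":0,"az":0,"gripper":20},{"dx":0,"dy":0,"dz":-42,"ax":0,"ay":0,"az":0,"gripper":20},{"dx":0,"dy":0,"dz":0,"ax":0,"ay":0,"az":0,"gripper":20}]'
```

```text
time_s: 13.75
eef_pos: [645.8, -272.1, 333.0]
tool_rot: [3.135, 0.003, 1.509]
force: [0.6, -0.2, -0.3]
width: 33.9
grip_force: 30.0
```

```bash
python3 -m pendant '[{"dx":44,"dy":-12,"dz":0,"ax":0,"ay":0,"az":0,"gripper":20},{"dx":55,"dy":-14,"dz":0,"ax":0,"ay":0,"az":0,"gripper":20},{"dx":55,"dy":-14,"dz":0,"ax":0,"ay":0,"az":0,"gripper":20},{"dx":55,"dy":-14,"dz":0,"ax":0,"ay":0,"az":0,"gripper":20},{"dx":55,"dy":-14,"dz":0,"ax":0,"ay":0,"az":0,"gripper":20},{"dx":55,"dy":-14,"dz":0,"ax":0,"ay":0,"az":0,"gripper":20},{"dx":55,"dy":-14,"dz":0,"ax":0,"ay":0,"az":0,"gripper":20},{"dx":55,"dy":-14,"dz":0,"ax":0,"ay":0,"az":0,"gripper":20},{"dx":40,"dy":-10,"dz":0,"ax":0,"ay":0,"az":0,"gripper":20},{"dx":17,"dy":-4,"dz":0,"ax":0,"ay":0,"az":0,"gripper":20}]'
python3 - <<'E'
from h import *
im=snap('side','s4.png');o=monitor.get_obs();print(o['eef_pos'],o['width'],o['grip_force'])
u,v,P=seg(im,'red',(270,30,330,140));print(len(u),np.nanmedian(P,0))
E
```

```text
time_s: 15.0
eef_pos: [549.2, 222.9, 327.2]
tool_rot: [-3.138, 0.001, 1.512]
force: [0.3, -0.2, -1.1]
width: 33.6
grip_force: 30.0
[549.21549693 224.08286112 327.48646529] 33.6425973250548 30.00016450881958
156 [549.16340712 210.67530769 350.40628823]
```

```bash
python3 -m pendant '[{"dx":-2,"dy":2,"dz":50,"ax":0,"ay":0,"az":0,"gripper":20},{"dx":0,"dy":0,"dz":55,"ax":0,"ay":0,"az":0,"gripper":20},{"dx":0,"dy":0,"dz":55,"ax":0,"ay":0,"az":0,"gripper":20},{"dx":0,"dy":0,"dz":40,"ax":0,"ay":0,"az":0,"gripper":20},{"dx":0,"dy":0,"dz":20,"ax":0,"ay":0,"az":0,"gripper":20},{"dx":0,"dy":0,"dz":8,"ax":0,"ay":0,"az":0,"gripper":20},{"dx":0,"dy":0,"dz":0,"ax":0,"ay":0,"az":0,"gripper":20}]'
```

```text
time_s: 15.92
eef_pos: [552.6, 218.1, 101.1]
tool_rot: [-3.141, 0.001, 1.508]
force: [0.1, -0.6, -0.4]
width: 33.8
grip_force: 30.0
```

```bash
python3 -m pendant '[{"dx":0,"dy":0,"dz":4,"ax":0,"ay":0,"az":0,"gripper":20},{"dx":0,"dy":0,"dz":0,"ax":0,"ay":0,"az":0,"gripper":54},{"dx":0,"dy":0,"dz":0,"ax":0,"ay":0,"az":0,"gripper":54},{"dx":0,"dy":0,"dz":0,"ax":0,"ay":0,"az":0,"gripper":54},{"dx":0,"dy":0,"dz":-20,"ax":0,"ay":0,"az":0,"gripper":54},{"dx":0,"dy":0,"dz":-50,"ax":0,"ay":0,"az":0,"gripper":54},{"dx":0,"dy":0,"dz":-55,"ax":0,"ay":0,"az":0,"gripper":54},{"dx":0,"dy":0,"dz":-55,"ax":0,"ay":0,"az":0,"gripper":54},{"dx":0,"dy":0,"dz":-50,"ax":0,"ay":0,"az":0,"gripper":54}]'
python3 - <<'E'
from h import *
im=snap('top');si=snap('side')
u,v,P=seg(im,'red',(200,130,315,225));print('red',len(u),np.nanmedian(P,0).round())
for c,b in(('red',(370,268,398,302)),('blue',(300,275,345,310)),('green',(252,240,300,268))):
    u,v,P=seg(si,c,b);P=P[P[:,2]>117]
    if len(P):print(c,len(P),P.mean(0).round())
u,v,P=seg(si,'red',(270,130,370,230));print('bar',len(u),np.nanmedian(P,0).round())
rows([520,-285,300],1.509)
E
```

```text
time_s: 17.05
eef_pos: [552.3, 219.2, 330.0]
tool_rot: [3.14, -0.0, 1.51]
force: [0.7, -0.1, -0.3]
width: 53.9
grip_force: 0.0
red 125 [550. 217. 122.]
blue 207 [ 520. -286.  122.]
green 156 [ 430. -182.  122.]
bar 245 [617.  21. 126.]
10 [{"dx": -50.6, "dy": -0.4, "dz": 3.2, "ax": 0.1}, {"dx": -50.6, "dy": -0.4, "dz": 3.2, "ax": 0.1}, {"dx": -50.6, "dy": -0.4, "dz": 3.3, "ax": 0.1}, {"dx": -50.6, "dy": -0.4, "dz": 3.3, "ax": 0.1}, {"dx": -50.6, "dy": -0.4, "dz": 3.3, "ax": 0.1}, {"dx": -50.6, "dy": -0.4, "dz": 3.3, "ax": 0.1}, {"dx": -50.6, "dy": -0.4, "dz": 3.4, "ax": 0.1}, {"dx": -50.6, "dy": -0.4, "dz": 3.4, "ax": 0.1}, {"dx": -50.6, "dy": -0.4, "dz": 3.4, "ax": 0.1}, {"dx": -50.6, "dy": -0.4, "dz": 3.4, "ax": 0.1}]
```

```bash
python3 -m pendant '[{"dx":-50,"dy":0,"dz":0,"ax":0,"ay":0,"az":0,"gripper":70},{"dx":-55,"dy":0,"dz":0,"ax":0,"ay":0,"az":0,"gripper":70},{"dx":-55,"dy":0,"dz":0,"ax":0,"ay":0,"az":0,"gripper":70},{"dx":-55,"dy":0,"dz":0,"ax":0,"ay":0,"az":0,"gripper":70},{"dx":-55,"dy":0,"dz":0,"ax":0,"ay":0,"az":0,"gripper":70},{"dx":-55,"dy":0,"dz":0,"ax":0,"ay":0,"az":0,"gripper":70},{"dx":-55,"dy":0,"dz":0,"ax":0,"ay":0,"az":0,"gripper":70},{"dx":-55,"dy":-2,"dz":0,"ax":0,"ay":0,"az":0,"gripper":70},{"dx":-50,"dy":-2,"dz":50,"ax":0,"ay":0,"az":0,"gripper":70},{"dx":-21,"dy":0,"dz":55,"ax":0,"ay":0,"az":0,"gripper":70}]'
python3 - <<'E'
from h import *
rows([520,-285,93],1.509,1)
E
```

```text
time_s: 18.4
eef_pos: [517.8, -282.8, 227.2]
tool_rot: [3.14, 0.002, 1.507]
force: [0.8, -0.2, -0.6]
width: 70.0
grip_force: 0.0
1 [{"dx": -1.8, "dy": 2.0, "dz": 134.2, "ax": 0.1, "ay": 0.1, "az": -0.1}]
```

```bash
python3 -m pendant '[{"dx":-2,"dy":2,"dz":50,"ax":0,"ay":0,"az":0,"gripper":70},{"dx":0,"dy":0,"dz":50,"ax":0,"ay":0,"az":0,"gripper":70},{"dx":0,"dy":0,"dz":32,"ax":0,"ay":0,"az":0,"gripper":70},{"dx":0,"dy":0,"dz":0,"ax":0,"ay":0,"az":0,"gripper":20},{"dx":0,"dy":0,"dz":0,"ax":0,"ay":0,"az":0,"gripper":20},{"dx":0,"dy":0,"dz":0,"ax":0,"ay":0,"az":0,"gripper":20},{"dx":0,"dy":0,"dz":0,"ax":0,"ay":0,"az":0,"gripper":20},{"dx":0,"dy":0,"dz":0,"ax":0,"ay":0,"az":0,"gripper":20},{"dx":0,"dy":0,"dz":0,"ax":0,"ay":0,"az":0,"gripper":20}]' 30
```

```text
time_s: 19.52
eef_pos: [520.5, -282.6, 97.8]
tool_rot: [3.139, 0.002, 1.509]
force: [-0.5, 0.7, 7.1]
width: 34.1
grip_force: 30.0
```

```bash
python3 -m pendant '[{"dx":0,"dy":0,"dz":-20,"ax":0,"ay":0,"az":0,"gripper":20},{"dx":0,"dy":0,"dz":-35,"ax":0,"ay":0,"az":0,"gripper":20},{"dx":0,"dy":0,"dz":-45,"ax":0,"ay":0,"az":0,"gripper":20},{"dx":0,"dy":0,"dz":-50,"ax":0,"ay":0,"az":0,"gripper":20},{"dx":0,"dy":0,"dz":-50,"ax":0,"ay":0,"az":0,"gripper":20},{"dx":0,"dy":0,"dz":-35,"ax":0,"ay":0,"az":0,"gripper":20},{"dx":0,"dy":0,"dz":0,"ax":0,"ay":0,"az":0,"gripper":20}]'
python3 - <<'E'
from h import *
rows([547,148,328],1.509,9)
E
```

```text
time_s: 20.4
eef_pos: [520.9, -282.7, 334.3]
tool_rot: [3.136, 0.003, 1.509]
force: [0.3, -1.2, -0.8]
width: 34.1
grip_force: 30.0
9 [{"dx": 47.9, "dz": 0.5}, {"dx": 47.9, "dz": 0.6}, {"dx": 47.9, "dz": 0.6}, {"dx": 47.9, "dz": 0.6}, {"dx": 47.9, "dz": 0.6}, {"dx": 47.9, "dz": 0.6}, {"dx": 47.9, "dy": -0.1, "dz": 0.6}, {"dx": 47.9, "dy": -0.1, "dz": 0.7}, {"dx": 47.9, "dy": -0.1, "dz": 0.7}]
```

```bash
python3 -m pendant '[{"dx":40,"dy":0,"dz":0,"ax":0,"ay":0,"az":0,"gripper":20},{"dx":55,"dy":0,"dz":0,"ax":0,"ay":0,"az":0,"gripper":20},{"dx":55,"dy":0,"dz":0,"ax":0,"ay":0,"az":0,"gripper":20},{"dx":55,"dy":0,"dz":0,"ax":0,"ay":0,"az":0,"gripper":20},{"dx":55,"dy":0,"dz":0,"ax":0,"ay":0,"az":0,"gripper":20},{"dx":55,"dy":0,"dz":0,"ax":0,"ay":0,"az":0,"gripper":20},{"dx":55,"dy":0,"dz":0,"ax":0,"ay":0,"az":0,"gripper":20},{"dx":41,"dy":0,"dz":0,"ax":0,"ay":0,"az":0,"gripper":20},{"dx":20,"dy":0,"dz":0,"ax":0,"ay":0,"az":0,"gripper":20},{"dx":0,"dy":0,"dz":0,"ax":0,"ay":0,"az":0,"gripper":20}]'
python3 - <<'E'
from h import *
im=snap('side');o=monitor.get_obs();print(o['eef_pos'],o['width'],o['grip_force'])
u,v,P=seg(im,'blue',(260,20,340,140));print(len(u),np.nanmedian(P,0).round())
rows([548,147,103],1.509,1)
E
```

```text
time_s: 21.65
eef_pos: [545.8, 148.4, 329.9]
tool_rot: [-3.139, 0.001, 1.511]
force: [0.2, 0.3, -0.9]
width: 33.7
grip_force: 30.0
[545.98853748 147.38141981 330.31445429] 33.56948417518613 29.999690651893616
182 [545. 136. 348.]
1 [{"dx": 0.1, "dy": 2.4, "dz": 227.3, "ax": -0.1, "ay": 0.1}]
```

```bash
python3 -m pendant '[{"dx":0,"dy":2,"dz":50,"ax":0,"ay":0,"az":0,"gripper":20},{"dx":0,"dy":0,"dz":55,"ax":0,"ay":0,"az":0,"gripper":20},{"dx":0,"dy":0,"dz":55,"ax":0,"ay":0,"az":0,"gripper":20},{"dx":0,"dy":0,"dz":40,"ax":0,"ay":0,"az":0,"gripper":20},{"dx":0,"dy":0,"dz":20,"ax":0,"ay":0,"az":0,"gripper":20},{"dx":0,"dy":0,"dz":8,"ax":0,"ay":0,"az":0,"gripper":20},{"dx":0,"dy":0,"dz":0,"ax":0,"ay":0,"az":0,"gripper":20}]'
```

```text
time_s: 22.58
eef_pos: [548.5, 146.9, 103.4]
tool_rot: [-3.142, 0.001, 1.508]
force: [1.0, 0.2, -0.6]
width: 33.3
grip_force: 30.0
```

```bash
python3 -m pendant '[{"dx":0,"dy":0,"dz":0,"ax":0,"ay":0,"az":0,"gripper":54},{"dx":0,"dy":0,"dz":0,"ax":0,"ay":0,"az":0,"gripper":54},{"dx":0,"dy":0,"dz":0,"ax":0,"ay":0,"az":0,"gripper":54},{"dx":0,"dy":0,"dz":-20,"ax":0,"ay":0,"az":0,"gripper":54},{"dx":0,"dy":0,"dz":-50,"ax":0,"ay":0,"az":0,"gripper":54},{"dx":0,"dy":0,"dz":-55,"ax":0,"ay":0,"az":0,"gripper":54},{"dx":0,"dy":0,"dz":-55,"ax":0,"ay":0,"az":0,"gripper":54},{"dx":0,"dy":0,"dz":-50,"ax":0,"ay":0,"az":0,"gripper":54}]'
python3 - <<'E'
from h import *
im=snap('top');si=snap('side')
for c in('red','blue'):
    u,v,P=seg(im,c,(200,150,315,225));print(c,len(u),np.nanmedian(P,0).round())
u,v,P=seg(si,'green',(252,240,300,268));P=P[P[:,2]>117];print('green',len(P),P.mean(0).round())
rows([429,-180,300],1.509)
E
```

```text
time_s: 23.58
eef_pos: [548.2, 148.2, 335.8]
tool_rot: [3.14, -0.0, 1.51]
force: [1.0, 0.3, -0.1]
width: 53.7
grip_force: 0.0
red 0 [nan nan nan]
blue 121 [546. 146. 122.]
green 149 [ 430. -181.  122.]
7 [{"dx": -47.9, "dy": -14.6, "dz": 5.4, "ax": 0.1}, {"dx": -47.9, "dy": -14.6, "dz": 5.5, "ax": 0.1}, {"dx": -47.9, "dy": -14.5, "dz": 5.5, "ax": 0.1}, {"dx": -47.9, "dy": -14.5, "dz": 5.6, "ax": 0.1}, {"dx": -47.9, "dy": -14.5, "dz": 5.6, "ax": 0.1}, {"dx": -47.9, "dy": -14.5, "dz": 5.6, "ax": 0.1}, {"dx": -47.9, "dy": -14.5, "dz": 5.7, "ax": 0.1}]
  return np.nanmean(a, axis, out=out, keepdims=keepdims)
```

```bash
python3 -m pendant '[{"dx":-40,"dy":-12,"dz":0,"ax":0,"ay":0,"az":0,"gripper":70},{"dx":-50,"dy":-15,"dz":0,"ax":0,"ay":0,"az":0,"gripper":70},{"dx":-50,"dy":-15,"dz":0,"ax":0,"ay":0,"az":0,"gripper":70},{"dx":-50,"dy":-15,"dz":0,"ax":0,"ay":0,"az":0,"gripper":70},{"dx":-50,"dy":-15,"dz":0,"ax":0,"ay":0,"az":0,"gripper":70},{"dx":-50,"dy":-15,"dz":30,"ax":0,"ay":0,"az":0,"gripper":70},{"dx":-45,"dy":-15,"dz":50,"ax":0,"ay":0,"az":0,"gripper":70},{"dx":0,"dy":0,"dz":25,"ax":0,"ay":0,"az":0,"gripper":70},{"dx":0,"dy":0,"dz":0,"ax":0,"ay":0,"az":0,"gripper":70}]'
python3 - <<'E'
from h import *
im=snap('top')
for c in('red','blue'):
    u,v,P=seg(im,c,(200,150,315,225));print(c,len(u),np.nanmedian(P,0).round())
rows([429,-180,94],1.509,1)
E
```

```text
time_s: 24.8
eef_pos: [425.6, -175.3, 230.6]
tool_rot: [-3.137, -0.003, 1.508]
force: [-0.6, 0.5, 0.7]
width: 70.1
grip_force: 0.0
red 127 [549. 217. 122.]
blue 119 [546. 146. 122.]
1 [{"dx": -4.4, "dy": 2.6, "dz": 138.3, "ax": -0.1, "ay": -0.1}]
```

```bash
python3 -m pendant '[{"dx":-4,"dy":2.5,"dz":50,"ax":0,"ay":0,"az":0,"gripper":70},{"dx":0,"dy":0,"dz":50,"ax":0,"ay":0,"az":0,"gripper":70},{"dx":0,"dy":0,"dz":35,"ax":0,"ay":0,"az":0,"gripper":70},{"dx":0,"dy":0,"dz":0,"ax":0,"ay":0,"az":0,"gripper":20},{"dx":0,"dy":0,"dz":0,"ax":0,"ay":0,"az":0,"gripper":20},{"dx":0,"dy":0,"dz":0,"ax":0,"ay":0,"az":0,"gripper":20},{"dx":0,"dy":0,"dz":0,"ax":0,"ay":0,"az":0,"gripper":20},{"dx":0,"dy":0,"dz":0,"ax":0,"ay":0,"az":0,"gripper":20},{"dx":0,"dy":0,"dz":0,"ax":0,"ay":0,"az":0,"gripper":20}]' 30
```

```text
time_s: 25.98
eef_pos: [430.5, -180.7, 99.3]
tool_rot: [3.14, 0.001, 1.509]
force: [-1.5, 0.8, 6.3]
width: 34.0
grip_force: 30.0
```

```bash
python3 -m pendant '[{"dx":0,"dy":0,"dz":-20,"ax":0,"ay":0,"az":0,"gripper":20},{"dx":0,"dy":0,"dz":-35,"ax":0,"ay":0,"az":0,"gripper":20},{"dx":0,"dy":0,"dz":-45,"ax":0,"ay":0,"az":0,"gripper":20},{"dx":0,"dy":0,"dz":-50,"ax":0,"ay":0,"az":0,"gripper":20},{"dx":0,"dy":0,"dz":-50,"ax":0,"ay":0,"az":0,"gripper":20},{"dx":0,"dy":0,"dz":-35,"ax":0,"ay":0,"az":0,"gripper":20},{"dx":0,"dy":0,"dz":0,"ax":0,"ay":0,"az":0,"gripper":20}]'
python3 - <<'E'
from h import *
rows([544,77,330],1.509,6)
E
```

```text
time_s: 26.85
eef_pos: [430.9, -180.8, 335.5]
tool_rot: [3.136, 0.003, 1.509]
force: [-0.2, 0.6, -1.0]
width: 33.8
grip_force: 30.0
6 [{"dx": 44.1, "dy": 16.2, "dz": 0.9, "ax": 0.1}, {"dx": 44.1, "dy": 16.2, "dz": 0.9, "ax": 0.1}, {"dx": 44.1, "dy": 16.2, "dz": 0.9, "ax": 0.1}, {"dx": 44.1, "dy": 16.2, "dz": 0.9, "ax": 0.1}, {"dx": 44.1, "dy": 16.2, "dz": 0.9, "ax": 0.1}, {"dx": 44.1, "dy": 16.2, "dz": 0.9, "ax": 0.1}]
```

```bash
python3 -m pendant '[{"dx":30,"dy":11,"dz":0,"ax":0,"ay":0,"az":0,"gripper":20},{"dx":50,"dy":18,"dz":0,"ax":0,"ay":0,"az":0,"gripper":20},{"dx":55,"dy":20,"dz":0,"ax":0,"ay":0,"az":0,"gripper":20},{"dx":55,"dy":20,"dz":0,"ax":0,"ay":0,"az":0,"gripper":20},{"dx":45,"dy":18,"dz":0,"ax":0,"ay":0,"az":0,"gripper":20},{"dx":29.5,"dy":10,"dz":0,"ax":0,"ay":0,"az":0,"gripper":20},{"dx":0,"dy":0,"dz":0,"ax":0,"ay":0,"az":0,"gripper":20},{"dx":0,"dy":0,"dz":0,"ax":0,"ay":0,"az":0,"gripper":20}]'
python3 - <<'E'
from h import *
im=snap('side');o=monitor.get_obs();print(o['eef_pos'],o['width'],o['grip_force'])
u,v,P=seg(im,'green',(260,20,340,170));print(len(u),np.nanmedian(P,0).round())
rows([544,77,105],1.509,1)
E
```

```text
time_s: 27.85
eef_pos: [542.0, 77.3, 331.5]
tool_rot: [-3.139, 0.001, 1.509]
force: [-0.4, -0.8, -0.2]
width: 34.0
grip_force: 30.0
[542.08123418  76.944025   332.06314136] 33.853894625038514 29.999554753303528
195 [541.  69. 349.]
1 [{"dx": 0.4, "dy": 2.3, "dz": 227.1, "ax": -0.1, "ay": 0.1}]
```

```bash
python3 -m pendant '[{"dx":0,"dy":2,"dz":50,"ax":0,"ay":0,"az":0,"gripper":20},{"dx":0,"dy":0,"dz":55,"ax":0,"ay":0,"az":0,"gripper":20},{"dx":0,"dy":0,"dz":55,"ax":0,"ay":0,"az":0,"gripper":20},{"dx":0,"dy":0,"dz":40,"ax":0,"ay":0,"az":0,"gripper":20},{"dx":0,"dy":0,"dz":20,"ax":0,"ay":0,"az":0,"gripper":20},{"dx":0,"dy":0,"dz":8,"ax":0,"ay":0,"az":0,"gripper":20},{"dx":0,"dy":0,"dz":0,"ax":0,"ay":0,"az":0,"gripper":20}]'
```

```text
time_s: 28.78
eef_pos: [544.8, 77.0, 105.2]
tool_rot: [3.142, 0.0, 1.508]
force: [0.4, 0.4, -0.6]
width: 33.9
grip_force: 30.0
```

```bash
python3 -m pendant '[{"dx":0,"dy":0,"dz":0,"ax":0,"ay":0,"az":0,"gripper":54},{"dx":0,"dy":0,"dz":0,"ax":0,"ay":0,"az":0,"gripper":54},{"dx":0,"dy":0,"dz":0,"ax":0,"ay":0,"az":0,"gripper":54},{"dx":0,"dy":0,"dz":-20,"ax":0,"ay":0,"az":0,"gripper":54},{"dx":0,"dy":0,"dz":-50,"ax":0,"ay":0,"az":0,"gripper":54},{"dx":0,"dy":0,"dz":-55,"ax":0,"ay":0,"az":0,"gripper":54},{"dx":0,"dy":0,"dz":-55,"ax":0,"ay":0,"az":0,"gripper":54},{"dx":0,"dy":0,"dz":-50,"ax":0,"ay":0,"az":0,"gripper":54}]'
```

```text
time_s: 29.78
eef_pos: [544.8, 77.9, 337.6]
tool_rot: [3.14, -0.0, 1.51]
force: [0.4, -0.5, 0.4]
width: 53.9
grip_force: 0.0
```

```bash
python3 -m pendant '[{"dx":-45,"dy":0,"dz":0,"ax":0,"ay":0,"az":0,"gripper":0},{"dx":-50,"dy":0,"dz":0,"ax":0,"ay":0,"az":0,"gripper":0},{"dx":-50,"dy":0,"dz":0,"ax":0,"ay":0,"az":0,"gripper":0},{"dx":0,"dy":40,"dz":0,"ax":0,"ay":0,"az":0,"gripper":0},{"dx":0,"dy":50,"dz":0,"ax":0,"ay":0,"az":0,"gripper":0},{"dx":0,"dy":30,"dz":0,"ax":0,"ay":0,"az":0,"gripper":0},{"dx":0,"dy":0,"dz":0,"ax":0,"ay":0,"az":0,"gripper":0}]' 20
python3 - <<'E'
from h import *
im=snap('top','t5.png');si=snap('side','s5.png')
for c in('red','blue','green'):
    u,v,P=seg(im,c,(205,150,312,225));print(c,len(u),np.nanmedian(P,0).round() if len(u) else'')
for i,b in((im,(318,130,370,180)),(si,(330,160,375,215))):
    u,v,P=seg(i,'red',b);print('bar',len(u),np.nanmedian(P,0).round(),[q.round(1) for q in line(u,v)],np.nanpercentile(P[:,1],[3,97]).round(),np.nanpercentile(P[:,2],[50,95]).round())
print('pivot',world(si,336,207).round())
rows([652,-58,200],1.509,1)
a=cv2.imread('pics/s5.png');cv2.imwrite('pics/s5c.png',cv2.resize(a[20:270,210:460],None,fx=2.4,fy=2.4))
E
```

```text
time_s: 30.65
eef_pos: [657.1, -74.5, 333.4]
tool_rot: [-3.14, -0.0, 1.51]
force: [-1.0, 0.6, -0.7]
width: 0.1
grip_force: 0.0
red 127 [549. 217. 123.]
blue 122 [546. 146. 122.]
green 6 [621. 314.  90.]
bar 82 [622. -51. 195.] [array([324.1, 155.7]), array([355.1, 157.8]), array([340.8, 156.8])] [-82. -13.] [195. 195.]
bar 119 [622. -55. 195.] [array([357.5, 177.7]), array([361.7, 199.2]), array([359.7, 188.7])] [-86.  -8.] [195. 197.]
pivot [579.  -1. 104.]
1 [{"dx": 15.9, "dy": -3.8, "dz": 134.8, "ax": -0.1}]
```

View pics/s5c.png

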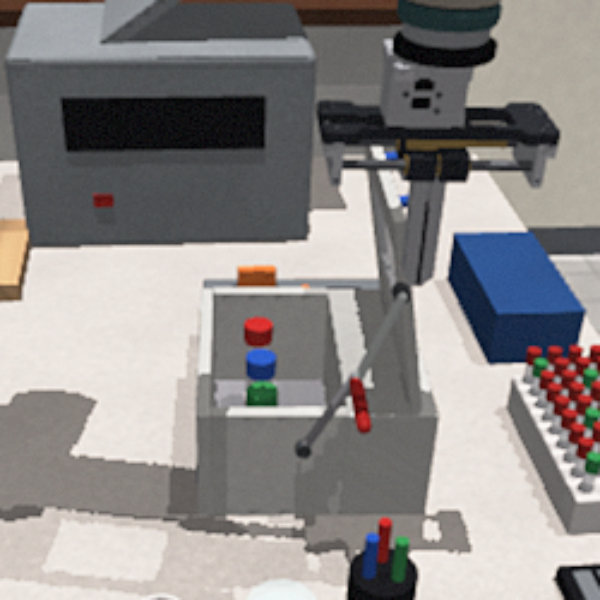

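All three caps stand in the bay and the lid is still locked. Descending behind the release bar.

```bash
python3 -m pendant '[{"dx":12,"dy":0,"dz":45,"ax":0,"ay":0,"az":0,"gripper":0},{"dx":0,"dy":0,"dz":50,"ax":0,"ay":0,"az":0,"gripper":0},{"dx":0,"dy":0,"dz":45,"ax":0,"ay":0,"az":0,"gripper":0},{"dx":0,"dy":0,"dz":20,"ax":0,"ay":0,"az":0,"gripper":0},{"dx":0,"dy":0,"dz":0,"ax":0,"ay":0,"az":0,"gripper":0}]' && python3 -m pendant '[{"dx":0,"dy":-10,"dz":0,"ax":0,"ay":0,"az":0,"gripper":0},{"dx":0,"dy":-10,"dz":0,"ax":0,"ay":0,"az":0,"gripper":0},{"dx":0,"dy":-10,"dz":0,"ax":0,"ay":0,"az":0,"gripper":0},{"dx":0,"dy":-10,"dz":0,"ax":0,"ay":0,"az":0,"gripper":0}]'
```

```text
time_s: 31.38
eef_pos: [654.1, -61.9, 174.2]
tool_rot: [-3.138, -0.0, 1.509]
force: [0.8, -0.2, -0.3]
width: 0.6
grip_force: 0.0
time_s: 31.88
eef_pos: [616.3, -60.0, 176.1]
tool_rot: [3.139, 0.0, 1.509]
force: [1.2, -0.4, 1.7]
width: 0.3
grip_force: 1.1
```

```bash
python3 -m pendant '[{"dx":0,"dy":-10,"dz":0,"ax":0,"ay":0,"az":0,"gripper":0},{"dx":0,"dy":-10,"dz":0,"ax":0,"ay":0,"az":0,"gripper":0},{"dx":0,"dy":-10,"dz":0,"ax":0,"ay":0,"az":0,"gripper":0},{"dx":0,"dy":-10,"dz":0,"ax":0,"ay":0,"az":0,"gripper":0},{"dx":0,"dy":-10,"dz":0,"ax":0,"ay":0,"az":0,"gripper":0},{"dx":0,"dy":0,"dz":0,"ax":0,"ay":0,"az":0,"gripper":0}]'
python3 - <<'E'
from h import *
for k in range(2):
    si=snap('side');u,v,P=seg(si,'red',(296,130,375,230));m=P[:,1]<0;print('bar',m.sum(),np.nanmedian(P[m],0).round() if m.any() else '')
E
```

```text
time_s: 32.62
eef_pos: [565.1, -56.6, 174.8]
tool_rot: [-3.14, -0.0, 1.509]
force: [-1.5, 0.7, -0.1]
width: 0.8
grip_force: 0.0
bar 126 [537. -57. 200.]
bar 115 [535. -49. 199.]
```

```bash
python3 -m pendant '[{"dx":0,"dy":20,"dz":0,"ax":0,"ay":0,"az":0,"gripper":0},{"dx":-40,"dy":0,"dz":-40,"ax":0,"ay":0,"az":0,"gripper":0},{"dx":-40,"dy":0,"dz":-50,"ax":0,"ay":0,"az":0,"gripper":0},{"dx":0,"dy":0,"dz":-50,"ax":0,"ay":0,"az":0,"gripper":0},{"dx":0,"dy":0,"dz":-30,"ax":0,"ay":0,"az":0,"gripper":0},{"dx":0,"dy":0,"dz":0,"ax":0,"ay":0,"az":0,"gripper":0},{"dx":0,"dy":0,"dz":0,"ax":0,"ay":0,"az":0,"gripper":0},{"dx":0,"dy":0,"dz":0,"ax":0,"ay":0,"az":0,"gripper":0},{"dx":0,"dy":0,"dz":0,"ax":0,"ay":0,"az":0,"gripper":0},{"dx":0,"dy":0,"dz":0,"ax":0,"ay":0,"az":0,"gripper":0}]'; W='[{"dx":0,"dy":0,"dz":0,"ax":0,"ay":0,"az":0,"gripper":0}]'
python3 -m pendant '[{"dx":0,"dy":0,"dz":0,"ax":0,"ay":0,"az":0,"gripper":0},{"dx":0,"dy":0,"dz":0,"ax":0,"ay":0,"az":0,"gripper":0},{"dx":0,"dy":0,"dz":0,"ax":0,"ay":0,"az":0,"gripper":0},{"dx":0,"dy":0,"dz":0,"ax":0,"ay":0,"az":0,"gripper":0},{"dx":0,"dy":0,"dz":0,"ax":0,"ay":0,"az":0,"gripper":0},{"dx":0,"dy":0,"dz":0,"ax":0,"ay":0,"az":0,"gripper":0},{"dx":0,"dy":0,"dz":0,"ax":0,"ay":0,"az":0,"gripper":0},{"dx":0,"dy":0,"dz":0,"ax":0,"ay":0,"az":0,"gripper":0}]' >/dev/null
python3 - <<'E'
from h import *
im=snap('top');si=snap('side')
u,v,P=seg(im,'blue',(220,195,290,218));print('handle',len(u),np.nanmedian(P,0).round() if len(u) else '')
u,v,P=seg(im,'red',(318,208,355,224));print('bar',len(u),np.nanmedian(P,0).round() if len(u) else '')
for i,b in((im,(175,165,212,205)),(si,(300,120,335,140))):
    u,v,P=seg(i,'orange',b);m=P[:,2]>118;print('knob top',m.sum(),P[m].mean(0).round(1))
    if m.sum()>4:
        q=P[m][:,:2]-P[m][:,:2].mean(0);w=np.linalg.svd(q)[2][0];s=q@w;print(np.degrees(np.arctan2(w[1],w[0])).round(),np.ptp(s).round(),np.ptp(q@[-w[1],w[0]]).round())
E
```

```text
time_s: 33.98
eef_pos: [581.6, -136.8, 343.2]
tool_rot: [-3.141, -0.0, 1.509]
force: [-0.5, -0.3, -0.2]
width: 0.6
grip_force: 0.0
handle 152 [499. 154. 188.]
bar 21 [493. -13.  50.]
knob top 72 [561.3 341.3 131.7]
179.0 48.0 15.0
knob top 55 [559.8 337.  131.4]
-4.0 46.0 9.0
```

The lid is shut: the handle is back at z = 188 and the red bar at z = 50. Now the knob, approached so that its clockwise turn stays within joint 6's range.

```bash
python3 -m pendant '[{"dx":45,"dy":-6,"dz":0,"ax":0,"ay":0,"az":0,"gripper":50},{"dx":55,"dy":-6,"dz":0,"ax":0,"ay":0,"az":0,"gripper":50},{"dx":55,"dy":-6,"dz":0,"ax":0,"ay":0,"az":0,"gripper":50},{"dx":55,"dy":-6,"dz":0,"ax":0,"ay":0,"az":0,"gripper":50},{"dx":55,"dy":-6,"dz":0,"ax":0,"ay":0,"az":0,"gripper":50},{"dx":55,"dy":-6,"dz":0,"ax":0,"ay":0,"az":0,"gripper":50},{"dx":55,"dy":-6,"dz":0,"ax":0,"ay":0,"az":0,"gripper":50},{"dx":55,"dy":-6,"dz":0,"ax":0,"ay":0,"az":0,"gripper":50},{"dx":44,"dy":-4,"dz":30,"ax":0,"ay":0,"az":0,"gripper":50},{"dx":0,"dy":0,"dz":30,"ax":0,"ay":0,"az":0,"gripper":50}]' 50 && python3 -m pendant '[{"dx":0,"dy":0,"dz":0,"ax":0,"ay":0,"az":-10,"gripper":50},{"dx":0,"dy":0,"dz":0,"ax":0,"ay":0,"az":-10,"gripper":50},{"dx":0,"dy":0,"dz":0,"ax":0,"ay":0,"az":-10,"gripper":50},{"dx":0,"dy":0,"dz":0,"ax":0,"ay":0,"az":-10,"gripper":50},{"dx":0,"dy":0,"dz":0,"ax":0,"ay":0,"az":-10,"gripper":50},{"dx":0,"dy":0,"dz":0,"ax":0,"ay":0,"az":-10,"gripper":50},{"dx":0,"dy":0,"dz":0,"ax":0,"ay":0,"az":-10,"gripper":50},{"dx":0,"dy":0,"dz":0,"ax":0,"ay":0,"az":-10,"gripper":50},{"dx":0,"dy":0,"dz":0,"ax":0,"ay":0,"az":-10,"gripper":50},{"dx":0,"dy":0,"dz":0,"ax":0,"ay":0,"az":0,"gripper":50}]'
python3 - <<'E'
from h import *
si=snap('side','s6.png');im=snap('top','t6.png')
for i,b in((im,(175,165,212,205)),(si,(300,120,335,140))):
    u,v,P=seg(i,'orange',b);m=P[:,2]>129;print('knob',m.sum(),P[m].mean(0).round(1) if m.any() else '',np.percentile(P[m],[2,98],axis=0).round() if m.any() else '')
rows([560,338,160],3.083,1);rows([560,338,108],3.083,1)
a=cv2.imread('pics/s6.png')[60:180,240:400];cv2.imwrite('pics/s6c.png',cv2.resize(a,None,fx=4.5,fy=4.5,interpolation=cv2.INTER_CUBIC))
E
```

```text
time_s: 36.33
eef_pos: [558.5, 343.0, 282.6]
tool_rot: [3.141, -0.001, 1.514]
force: [1.3, 0.6, 0.1]
width: 49.7
grip_force: 0.0
time_s: 37.58
eef_pos: [559.0, 339.4, 283.7]
tool_rot: [-3.142, 0.0, 3.078]
force: [-0.3, 0.9, 0.7]
width: 50.1
grip_force: 0.0
knob 28 [566.8 342.2 132.5] [[556. 338. 131.]
 [578. 348. 133.]]
knob 39 [560.3 337.8 132.8] [[540. 334. 130.]
 [579. 341. 136.]]
1 [{"dx": -1.1, "dy": -1.3, "dz": 123.7, "az": -0.3}]
1 [{"dx": -1.1, "dy": -1.3, "dz": 175.7, "az": -0.3}]
```

View pics/s6c.png

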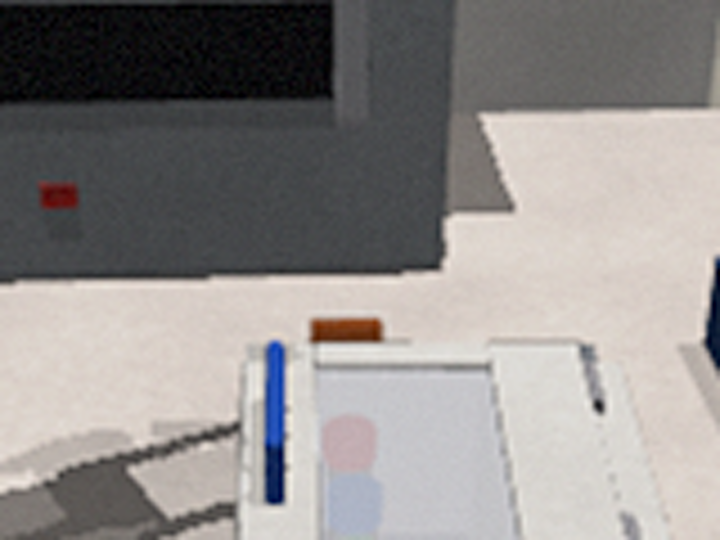

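```bash
python3 -m pendant '[{"dx":-1,"dy":1.5,"dz":55,"ax":0,"ay":0,"az":0,"gripper":50},{"dx":0,"dy":0,"dz":55,"ax":0,"ay":0,"az":0,"gripper":50},{"dx":0,"dy":0,"dz":40,"ax":0,"ay":0,"az":0,"gripper":50},{"dx":0,"dy":0,"dz":24,"ax":0,"ay":0,"az":0,"gripper":50},{"dx":0,"dy":0,"dz":0,"ax":0,"ay":0,"az":0,"gripper":50}]'
python3 -m pendant '[{"dx":0,"dy":0,"dz":0,"ax":0,"ay":0,"az":0,"gripper":0},{"dx":0,"dy":0,"dz":0,"ax":0,"ay":0,"az":0,"gripper":0},{"dx":0,"dy":0,"dz":0,"ax":0,"ay":0,"az":0,"gripper":0},{"dx":0,"dy":0,"dz":0,"ax":0,"ay":0,"az":0,"gripper":0},{"dx":0,"dy":0,"dz":0,"ax":0,"ay":0,"az":0,"gripper":0},{"dx":0,"dy":0,"dz":0,"ax":0,"ay":0,"az":0,"gripper":0}]' 50
```

```text
time_s: 38.3
eef_pos: [558.8, 340.2, 107.7]
tool_rot: [-3.139, -0.004, 3.079]
force: [-0.6, -0.1, -0.3]
width: 49.9
grip_force: 0.0
time_s: 39.05
eef_pos: [560.3, 341.2, 110.4]
tool_rot: [3.141, 0.001, 3.08]
force: [-1.0, 0.7, 3.4]
width: 13.5
grip_force: 50.0
```

Gripped at 13.5 mm. Turning clockwise (+az).

```bash
python3 -m pendant '[{"dx":0,"dy":0,"dz":0,"ax":0,"ay":0,"az":8,"gripper":0},{"dx":0,"dy":0,"dz":0,"ax":0,"ay":0,"az":8,"gripper":0},{"dx":0,"dy":0,"dz":0,"ax":0,"ay":0,"az":8,"gripper":0},{"dx":0,"dy":0,"dz":0,"ax":0,"ay":0,"az":8,"gripper":0},{"dx":0,"dy":0,"dz":0,"ax":0,"ay":0,"az":8,"gripper":0},{"dx":0,"dy":0,"dz":0,"ax":0,"ay":0,"az":8,"gripper":0},{"dx":0,"dy":0,"dz":0,"ax":0,"ay":0,"az":8,"gripper":0},{"dx":0,"dy":0,"dz":0,"ax":0,"ay":0,"az":8,"gripper":0},{"dx":0,"dy":0,"dz":0,"ax":0,"ay":0,"az":4,"gripper":0},{"dx":0,"dy":0,"dz":0,"ax":0,"ay":0,"az":0,"gripper":0}]'
```

```text
time_s: 40.3
eef_pos: [559.7, 340.4, 110.4]
tool_rot: [-3.141, 0.001, 1.893]
force: [-1.2, -0.2, 5.2]
width: 13.9
grip_force: 50.0
```

```bash
python3 -m pendant '[{"dx":0,"dy":0,"dz":0,"ax":0,"ay":0,"az":0,"gripper":40},{"dx":0,"dy":0,"dz":0,"ax":0,"ay":0,"az":0,"gripper":40},{"dx":0,"dy":0,"dz":0,"ax":0,"ay":0,"az":0,"gripper":40},{"dx":0,"dy":0,"dz":0,"ax":0,"ay":0,"az":0,"gripper":40},{"dx":0,"dy":0,"dz":-30,"ax":0,"ay":0,"az":0,"gripper":40},{"dx":0,"dy":0,"dz":-50,"ax":0,"ay":0,"az":0,"gripper":40},{"dx":0,"dy":0,"dz":-50,"ax":0,"ay":0,"az":0,"gripper":40},{"dx":0,"dy":0,"dz":-50,"ax":0,"ay":0,"az":0,"gripper":40}]' && python3 -m pendant '[{"dx":-60,"dy":0,"dz":-20,"ax":0,"ay":0,"az":0,"gripper":40},{"dx":-60,"dy":0,"dz":0,"ax":0,"ay":0,"az":0,"gripper":40},{"dx":-60,"dy":0,"dz":0,"ax":0,"ay":0,"az":0,"gripper":40},{"dx":-60,"dy":0,"dz":0,"ax":0,"ay":0,"az":0,"gripper":40},{"dx":-60,"dy":0,"dz":0,"ax":0,"ay":0,"az":0,"gripper":40},{"dx":-60,"dy":0,"dz":0,"ax":0,"ay":0,"az":0,"gripper":40},{"dx":-60,"dy":0,"dz":0,"ax":0,"ay":0,"az":0,"gripper":40},{"dx":-60,"dy":0,"dz":0,"ax":0,"ay":0,"az":0,"gripper":40},{"dx":0,"dy":0,"dz":0,"ax":0,"ay":0,"az":0,"gripper":40}]'
python3 - <<'E'
from h import *
im=snap('top','t7.png');a=cv2.imread('pics/t7.png')[100:250,150:350];cv2.imwrite('pics/t7c.png',cv2.resize(a,None,fx=4,fy=4,interpolation=cv2.INTER_CUBIC))
u,v,P=seg(im,'orange',(175,165,212,205));m=P[:,2]>125;Q=P[m][:,:2];q=Q-Q.mean(0);w=np.linalg.svd(q)[2][0];print(m.sum(),Q.mean(0),np.degrees(np.arctan2(w[1],w[0])))
u,v,P=seg(im,'blue',(220,195,290,218));print('handle',np.nanmedian(P,0).round())
u,v,P=seg(im,'red',(318,208,355,224));print('bar',np.nanmedian(P,0).round())
E
```

```text
time_s: 41.3
eef_pos: [559.9, 340.7, 291.3]
tool_rot: [3.141, 0.0, 1.893]
force: [0.7, -0.4, 0.8]
width: 40.0
grip_force: 0.0
time_s: 42.42
eef_pos: [712.6, -118.8, 307.5]
tool_rot: [-3.14, 0.001, 1.888]
force: [0.0, 1.0, -0.4]
width: 40.0
grip_force: 0.0
68 [558.50124372 337.19809779] -65.89556963159387
handle [499. 153. 189.]
bar [nan nan nan]
  return np.nanmean(a, axis, out=out, keepdims=keepdims)
```

View pics/t7c.png

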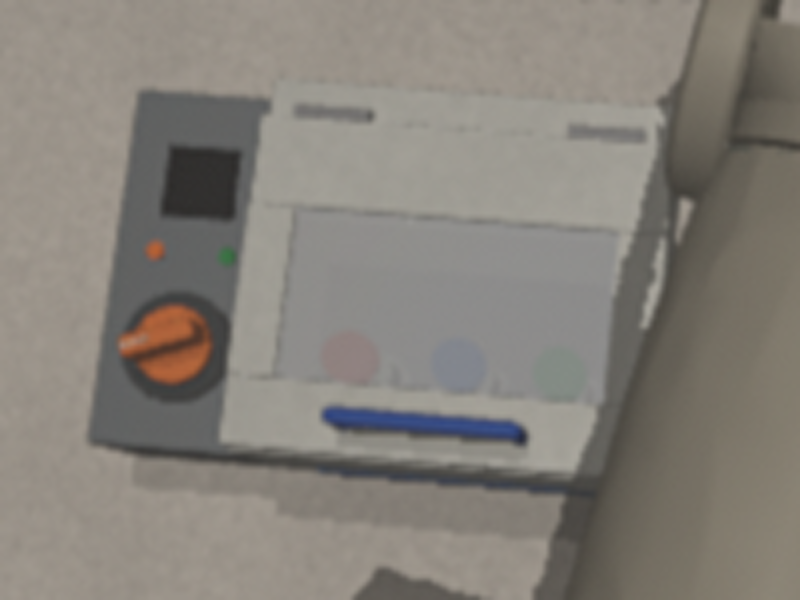

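The knob bar now points about 65° clockwise of where it started, at crop (165,342), which is run. The lid is shut, with the red, blue and green caps showing under the pane at (350,355), (458,363) and (560,372).

```bash
python3 -c "
from bench import ticket
print(ticket.close_job())"
```

```text
the job is handed in; nothing more can be done
None
```

I handed the job in at about 42 s: the three tubes present (red, blue, green) stand in the bay under the shut lid, the start knob is at run, and the hand-in returned no verdict.

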